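# Key the hub and scan its label

## Robot

A 6-joint arm with a two-finger parallel gripper is mounted at the origin on the work surface. World frame = base frame: x ahead of the robot, y to its left, z up, the work surface at z = 0. Lengths are in mm, angles in rad, forces in N, time in s.
With the tool pointing down it reaches from about 400 to 925 mm from the base axis. Payload 12.5 kg.
Tool frame: the origin (TCP) lies midway between the tips of the shut fingers; the grasp point (between the pads) lies 19 mm behind it; z points along the fingers, y is the line along which they close (so a half turn about z gives the same grasp; the last joint's range is limited). The gripper opens to 95 mm and grips with 3 to 60 N. Pads are 20 mm wide; open, the fingers measure 119 mm over their backs; the gripper's body (75 mm by 180 mm) begins 59 mm behind the grasp point.
Start: joints at [1.002, 0.491, 1.559, -0, 1.092, -0.106], TCP at [279.022, 559.28, 214.661] pointing down, gripper open.
Joint ranges: [-3.1, 3.1], [-0.84, 2.19], [0.05, 2.79], [-1.13, 4.28], [0.06, 2.93], [-2.69, 2.69]. Speed limits (rad/s): [2.22, 2.22, 2.79, 3.14, 3.14, 3.14].

## Interface

Orientations are given as [roll, pitch, yaw] about the fixed x, y, z axes, in that order (R = Rz(yaw) Ry(pitch) Rx(roll)).
In Python, from cell import env gives the robot as it stands.
- The arm moves only by the tool arm_command, never from a script. Its argument "targets" is a list of rows, each a list of 5 numbers: the shift along the tool's x, y, z in mm, then the turn about the tool's z in degrees, then the opening, from 0 (shut) to 1 (fully open). In form: [[tx, ty, tz, roll, fingers], ...]. A call has 1 to 5 rows; each row is the pose to reach, as a shift and turn from the pose commanded when the call began, along the tool's axes at that moment; what a row does not reach only later rows make up. A row lasts 1/10 s, in which the tool goes at most 50 mm and 8.59 degrees, less where a joint would pass 70% of its speed; a pose out of reach is approached as far as the arm can. A call with a gripper value outside its range is refused whole. The fingers move at their own pace and stop on an object; the grip force is fixed at half the most. Time passes only in rows, so rows that repeat a pose let the fingers close. It gives the time, the measured TCP pose, the force, the opening and the grip force at its end, in the units of the state.
- env.state(): the state, without advancing time (a new reading comes with each control period).
- env.read_camera(name): name is "scene" or "top" or "wrist"; returns a dict with "frame" (400x640x3 uint8, red, green, blue), "vertical_fov" (degrees; the focal length in pixels is half the picture's height over the tangent of half this angle, whatever the lens; pixels are square), "cx", "cy" (the principal point, pixels), "k1" (the pictures are not rectified: a ray, as slopes to the right and down, at radius r is drawn at 1 + k1 r^2 times it, then the intrinsics apply), "world_from_camera" (4x4, takes a point from camera to world coordinates); the wrist camera has in their place "hand_eye" (4x4, takes a point from camera to tool coordinates, whose origin is the TCP and whose axes are the flange's). Camera axes: x right, y down, z forward; pixel columns grow to the right and rows downward; lengths in mm; the calibration is good to about 2 mm. A picture is of the moment at which its call begins: read the wrist's pose just before it. There is no depth.
- env.job_done(): hands the job in; it is judged then, once.
The state is a dict: "t": time; "joints": joint angles; "qvel": joint speeds; "tau": joint torques, N m; "eef_pos": TCP position; "tcp_rot": TCP orientation; "ft_force": force on the tool from outside, world axes, zero at the start; "moment": the same for the moment, N m; "opening": opening from 0.0 (shut) to 1.0 (fully open); "grip_force": force on a finger pad.
Only numpy, scipy, OpenCV 4.12 (cv2) and the standard library are available. Lean on these libraries where they do the work, as an engineer would, in place of code of your own. Each camera call takes 0.05 s, during which the arm holds its last target. There are 200 camera calls.

## Task

Turn the aluminium hub on its shaft, clockwise being the short way, until its two tabs drop into the slots and it sits fully down. Then take the scan wand from its fork, point its nose squarely at the middle of the hub's label from about 65 mm away and hold it still there for two seconds, without the wand touching the hub, and hang the wand back upright in its fork. Leave the hub seated and let go of everything; do not disturb the bottle, the mug, the bin or the carton.

Things in the scene. Friction and masses are not known exactly. Their poses are not given: they have to be found in the camera images.
- fixture: Fixed steel stand: base plate 120 x 120 x 15 mm, square collar 64 x 64 mm with its top 27 mm above the bench, upright shaft 26 mm across, top at 83 mm. Origin on the shaft axis at bench height, z up. Two slots 12 mm deep run out from the shaft across the collar: 14 mm wide towards +y, 20 mm wide towards -y. With the hub home, hub and fixture have the same yaw.
- hub: Loose aluminium hub on the shaft, 0.25 to 0.5 kg: sleeve 50 mm high with two flats 50 mm apart (faces at y = +-25 mm, 30 mm wide), to pinch from above. Origin on the bore axis at the lower rim, z up. A label plate sticks out to x = -76 mm, a lug to x = 36 mm. Starts 0.45 to 1.1 rad anticlockwise from above of home, origin at height 35 mm; home, 27 mm.
- hub_tab (a point): Foot of the narrow tab under the hub's rim, at hub (0, 19.5, -8) mm: 10 mm wide; a 16 mm wide tab stands opposite at -y, so the hub fits one way round only. Both reach 8 mm below the rim and at the start rest on the collar. In the slots they have 2 mm play each side (0.1 rad either way); let go there, the hub drops in by its own weight.
- label: Centre of the hub's printed label, a white paper square 46 x 46 mm with black bars on the sloping plate, fixed to the hub. Its z axis is the label's outward normal, leaning 0.61 rad (35 degrees) from vertical towards the hub's -x; its y axis is the hub's y. Centre at hub (-53, 0, 30) mm; the plate spans 12 to 45 mm above the hub's rim.
- wand: Loose scan wand, 190 mm long, 0.2 kg, hanging upright in the dock's fork. Origin at the centre of its nose (lower, scanning end); z runs from nose to grip; it looks along -z. Round barrel 24 mm across to z = 110 mm, white round flange 52 mm across to 116 mm, then a white square grip 30 x 30 mm to 190 mm, flats facing x, y. Any turn about its own z will do for scanning and hanging.
- dock: Fixed wand stand. Origin on the bench below where the wand's axis belongs, z up. Base plate 110 mm wide, x = -45 to 75 mm, 10 mm thick; column 62 mm wide at x = 38 to 60 mm, 145 mm high, carrying the fork, which points to -x. The wand hangs by its flange on both prongs, nose 40 mm above the bench; lift it straight up, or over the lips and out to -x.
- dock_fork (a point): Middle of the fork's gap, at the height of the prongs' tops, 150 mm above the dock's origin. The two level prongs run along the dock's x from the column to x = -45 mm; each is 14 mm wide and 10 mm thick, with 32 mm between them (y = -16 to 16 mm). At their front ends (x = -45 to -39 mm) lips stand up 8 mm. Nothing stands above.
- bottle: Bystander: white closed plastic bottle, 66 mm in diameter, 190 mm high. Origin at the centre of its underside.
- mug: Bystander: white mug, 78 mm in diameter, 90 mm high, handle at its +y. Origin at the centre of its underside.
- bin: Bystander: open black parts bin, 100 x 150 x 70 mm. Origin at the centre of its underside.
- carton: Bystander: closed cardboard carton, 70 x 110 x 65 mm, between the robot and the fixture. Origin at the centre of its underside.
There are look-alikes about, which are no part of the job. Leave any purple look-alike of the wand alone.

How it is judged:
By the outcome, as a careful person would: the job done as asked, in the order asked, and still so for the second after the job is handed in, with the robot touching nothing.
It also fails if it takes over 67 s, if anything falls off the work surface, if the arm or the gripper's body presses on something with over 40 N, if the wrist force passes 120 N, or if a joint passes its speed limit or range.

## Working session

There is one attempt and no reset: what is moved stays moved. The work goes in short steps, Python scripts to look and compute and a tool call to move; the robot and the scene stay as the last step left them, time stands still between calls to the robot, and variables do not carry over. Pictures are saved under pics/ and viewed, at most 10 in all, crops included, and the job is handed in when it is done.

Besides the shell and the picture viewer there is one more tool, called by a JSON object that holds its "api" and its "payload", one argument or row to a line. arm_command: Moves the arm, as the interface text tells. Its arguments: {"type":"object","properties":{"targets":{"type":"array","items":{"type":"array","items":{"type":"number"}}}},"required":["targets"]}

```bash
ls; mkdir -p pics
python3 - <<'E'
from cell import env
import cv2,numpy as np
s=env.state();print({k:np.round(v,3).tolist() for k,v in s.items()})
for n in ("scene","top"):
    c=env.read_camera(n);cv2.imwrite(f"pics/{n}0.png",c["frame"][:,:,::-1])
    print(n,c["vertical_fov"],c["cx"],c["cy"],c["k1"],np.round(c["world_from_camera"],3).tolist())
c=env.read_camera("wrist");cv2.imwrite("pics/wrist0.png",c["frame"][:,:,::-1]);print(c["vertical_fov"],c["cx"],c["cy"],c["k1"],np.round(c["hand_eye"],3).tolist())
E
```

```text
pics
{'t': 0.0, 'joints': [1.002, 0.492, 1.559, -0.0, 1.092, -0.106], 'qvel': [0.0, 0.001, -0.002, -0.002, -0.0, 0.001], 'tau': [0.001, -61.263, -25.819, 0.069, 0.048, -0.0], 'eef_pos': [278.884, 559.028, 214.039], 'tcp_rot': [-3.14, -0.0, 2.679], 'ft_force': [-0.176, 0.722, 0.325], 'moment': [0.063, -0.005, 0.047], 'grip_force': 0.0, 'opening': 1.0}
scene 43.225241974363456 322.40638559782224 199.8453924158805 -0.011019323627185506 [[0.637, 0.622, -0.456, 1173.762], [0.771, -0.51, 0.382, -515.084], [0.005, -0.594, -0.804, 1287.532], [0.0, 0.0, 0.0, 1.0]]
top 52.73255234938067 320.2828983370639 201.4516475398895 0.027918741867698483 [[0.02, -0.998, 0.062, 403.813], [-1.0, -0.021, -0.01, 54.791], [0.012, -0.062, -0.998, 1265.947], [0.0, 0.0, 0.0, 1.0]]
58.464317253627875 318.1401349587507 206.92596612227 -0.03396675787253021 [[0.001, -0.967, -0.254, 71.893], [1.0, 0.001, 0.0, 0.764], [-0.0, -0.254, 0.967, -170.705], [0.0, 0.0, 0.0, 1.0]]
```

View pics/scene0.png

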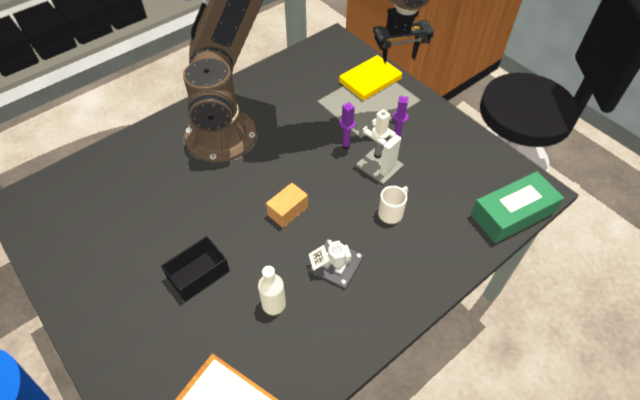

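View pics/top0.png

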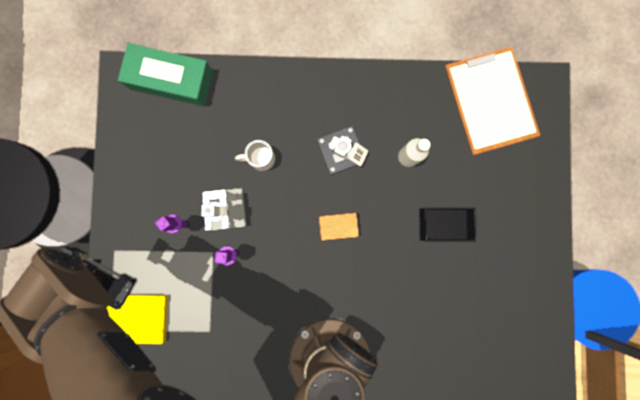

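The scene camera shows the hub at (338,255) with its label at (319,259), the white wand in the dock at (382,125), and purple decoys at (347,125) and (401,117). The top camera shows the fixture at (342,150), the label at (357,154) and the dock at (222,208). I'll enlarge these.

```bash
cat > h.py <<'E'
import numpy as np,cv2
from cell import env
from scipy.spatial.transform import Rotation as R
def cam(n):
    s=env.state();c=env.read_camera(n)
    if n=="wrist":
        T=np.eye(4);T[:3,:3]=R.from_euler('xyz',s["tcp_rot"]).as_matrix();T[:3,3]=s["eef_pos"];c["T"]=T@c["hand_eye"]
    else:c["T"]=np.array(c["world_from_camera"])
    c["f"]=200/np.tan(np.radians(c["vertical_fov"])/2);return c
def ray(c,u,v):
    d=np.array([(u-c["cx"])/c["f"],(v-c["cy"])/c["f"]]);p=d.copy()
    for _ in range(8):p=d/(1+c["k1"]*(p@p))
    return c["T"][:3,3],c["T"][:3,:3]@np.array([*p,1])
def onz(c,u,v,z):
    o,d=ray(c,u,v);return o+d*(z-o[2])/d[2]
def proj(c,P):
    q=c["T"][:3,:3].T@(np.array(P)-c["T"][:3,3]);p=q[:2]/q[2];return p*(1+c["k1"]*(p@p))*c["f"]+[c["cx"],c["cy"]]
def tri(c1,p1,c2,p2):
    o1,d1=ray(c1,*p1);o2,d2=ray(c2,*p2);t=np.linalg.lstsq(np.c_[d1,-d2],o2-o1,rcond=None)[0]
    a,b=o1+d1*t[0],o2+d2*t[1];return (a+b)/2,np.linalg.norm(a-b)
def save(c,n,box=None,k=1):
    f=c["frame"][:,:,::-1]
    if box:f=f[box[1]:box[3],box[0]:box[2]]
    f=cv2.resize(f,None,fx=k,fy=k,interpolation=cv2.INTER_CUBIC);cv2.imwrite("pics/"+n,f);return f
E
python3 - <<'E'
import cv2,numpy as np
t=cv2.imread("pics/top0.png");s=cv2.imread("pics/scene0.png")
g=lambda f,x,y,w,h:cv2.resize(f[y:y+h,x:x+w],(400,300),interpolation=cv2.INTER_CUBIC)
cv2.imwrite("pics/mos.png",np.vstack([np.hstack([g(t,302,120,80,60),g(t,185,175,80,60)]),np.hstack([g(s,295,225,80,60),g(s,330,90,120,90)])]))
E
```

```text
(no output)
```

View pics/mos.png

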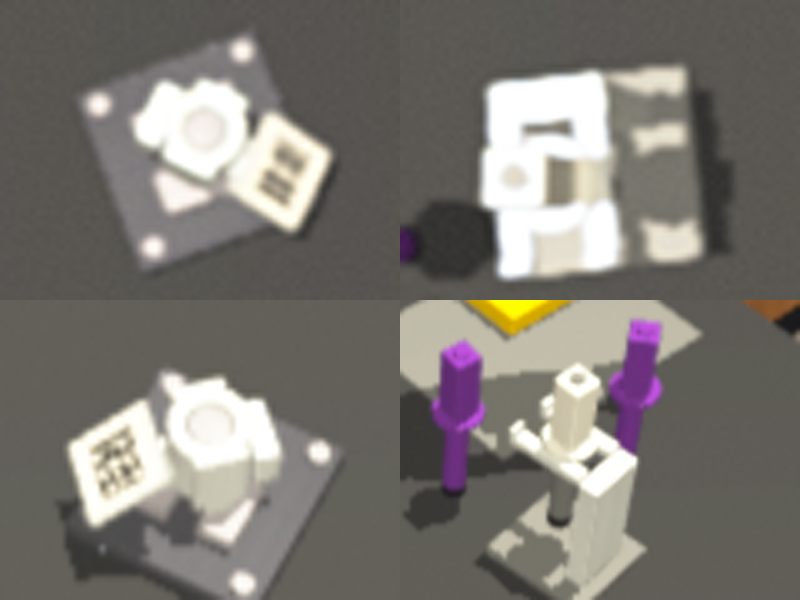

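Mosaic, at 5 tile px per px for the top view: the base plate screws are at tile (98,104), (242,50) and (152,247), and the hub top is at (205,128). The label centre is at (283,173). The wand top is at (515,178), and the fork points down in the image, which is world -x.

Run:
```python
from h import *
t=cam("top");s=cam("scene")
F=lambda x,y:(302+x/5-.4,120+y/5-.4)
G=lambda x,y:(185+(x-400)/5-.4,175+y/5-.4)
S=lambda x,y:(330+(x-400)*.3-.4,90+(y-300)*.3-.4)
H=lambda x,y:(295+x/5-.4,225+(y-300)/5-.4)
sc=[onz(t,*F(*p),15) for p in [(98,104),(242,50),(152,247)]]
print("screws",np.round(sc,1).tolist(),"center",(sc[1]+sc[2])/2)
for a,b in((0,1),(0,2)):
    d=sc[b]-sc[a];print(np.hypot(*d[:2]),np.arctan2(d[1],d[0]))
ht=onz(t,*F(205,128),84);lb=onz(t,*F(283,173),65);print("hub top",ht,"label",lb,"yaw",np.arctan2(*(ht-lb)[1::-1]),np.hypot(*(ht-lb)[:2]))
print("hub tri",tri(t,F(205,128),s,H(212,424)),"label tri",tri(t,F(283,173),s,H(119,462)))
print("wandtop",onz(t,*G(515,178),230),"tri",tri(t,G(515,178),s,S(578,378)))
for n,p,z in[("prongL",(513,277),158),("prongR",(605,268),158),("colL",(490,75),145),("colR",(607,72),145),("base",(685,66),10),("base",(703,262),10)]:print(n,np.round(onz(t,*G(*p),z),1))
for n,u,v in[("carton",338,227),("bottle",413,153),("mug",262,155),("p1",226,257),("p2",168,223),("bin",446,225)]:print(n,np.round(onz(t,u,v,60),0))
```

```text
screws [[673.4, 42.7, 15.0], [709.6, -47.0, 15.0], [583.9, 7.2, 15.0]] center [646.77652516 -19.93494558  15.        ]
96.80123910202519 -1.186639154516588
96.24913914787314 -2.7634952507034063
hub top [645.56735904 -20.26873246  84.        ] label [623.17962877 -68.84304875  65.        ] yaw 1.138917942999172 53.48527526172225
hub tri (array([646.64992116, -20.15288445,  80.06798523]), np.float64(0.91651432658483)) label tri (array([624.188484  , -68.70019598,  61.52955536]), np.float64(1.2496865610928232))
wandtop [439.84154696 331.37645533 230.        ] tri (array([440.19917095, 331.95458394, 229.72310058]), np.float64(1.1920506052438675))
prongL [388.4 349.6 158. ]
prongR [394.2 300.  158. ]
colL [499.6 370.  145. ]
colR [502.7 305.5 145. ]
base [519.4 287.6  10. ]
base [397.8 272.5  10. ]
carton [404. -12.  60.]
bottle [ 631. -235.   60.]
mug [615. 220.  60.]
p1 [309. 317.  60.]
p2 [406. 492.  60.]
bin [ 416. -335.   60.]
```

{"api": "arm_command", "payload": {
  "targets": [
    [0,0,-50,0,1],
    [0,0,-90,0,1],
    [-42,-25,-90,8,1],
    [-84,-50,-90,16,1],
    [-126,-75,-90,24,1]
  ]
}}

```text
t: 0.75
eef_pos: [358.6, 434.5, 304.8]
tcp_rot: [3.141, -0.0, 2.255]
ft_force: [1.0, 1.0, 0.3]
opening: 1.0
grip_force: 0.0
```

```bash
cat > mv.py <<'E'
import sys,numpy as np
# mv.py x y z yaw  tx ty tz tyaw : tool shift
x,y,z,w,X,Y,Z,W=map(float,sys.argv[1:])
d=np.array([X-x,Y-y]);c,s=np.cos(w),np.sin(w)
print("shift",np.round([d@[c,s],d@[s,-c],z-Z],1),"roll",round(np.degrees(w-W),1),"dist",round(float(np.hypot(*d))))
E
python3 mv.py 358.3 436 304.7 2.260 646.5 -20.2 190 1.139
```

```text
shift [-535.3  -67.7  114.7] roll 64.2 dist 540
```

{"api": "arm_command", "payload": {
  "targets": [
    [-48,-6,0,8,1],
    [-96,-12,0,16,1],
    [-144,-18,0,24,1],
    [-192,-24,0,32,1],
    [-240,-30,0,40,1]
  ]
}}

```text
t: 1.25
eef_pos: [488.4, 229.8, 304.8]
tcp_rot: [3.141, -0.0, 1.556]
ft_force: [0.5, 0.4, -0.2]
opening: 1.001
grip_force: 0.0
```

{"api": "arm_command", "payload": {
  "targets": [
    [-36,23,0,5,1],
    [-72,46,0,10,1],
    [-108,69,30,15,1],
    [-144,92,45,20,1],
    [-180,115,60,24,1]
  ]
}}

```text
t: 1.75
eef_pos: [601.7, 48.8, 243.7]
tcp_rot: [-3.141, 0.0, 1.139]
ft_force: [0.9, 1.0, -0.8]
opening: 0.998
grip_force: 0.0
```

{"api": "arm_command", "payload": {
  "targets": [
    [-23,35,27,0,1],
    [-45.5,70.5,54,0,1],
    [-45.5,70.5,54,0,1],
    [-45.5,70.5,54,0,1]
  ]
}}

```text
t: 2.15
eef_pos: [646.2, -20.8, 189.6]
tcp_rot: [-3.14, 0.0, 1.141]
ft_force: [0.1, 0.2, -0.0]
opening: 1.0
grip_force: 0.0
```

Run:
```python
from h import *
s=env.state();print(s["eef_pos"],s["tcp_rot"])
w=cam("wrist");f=save(w,"w1.png")
```

```text
[646.21645347 -20.78141639 189.59850945] [-3.13970362e+00  3.56389341e-04  1.14129271e+00]
```

View pics/w1.png

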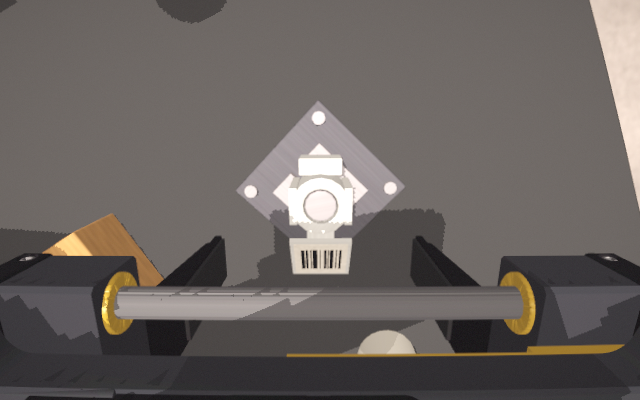

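The wrist view shows the hub top at (321,206), its label directly below at (321,258), and base corners at (318,101), (237,190) and (405,187).

Run:
```python
from h import *
w=cam("wrist")
print("hub",onz(w,321,206,83),"label",onz(w,321,258,65))
P=[onz(w,*p,15) for p in((318,101),(237,190),(405,187))]
for a,b in((1,0),(0,2)):
    d=P[b]-P[a];print(np.hypot(*d[:2]),np.arctan2(d[1],d[0]))
print((P[1]+P[2])/2)
Q=[onz(w,*p,15) for p in((318,118),(251,192),(390,188))]
for a,b in((1,0),(0,2)):
    d=Q[b]-Q[a];print(np.hypot(*d[:2]),np.arctan2(d[1],d[0]))
a,b=onz(w,291,273,52),onz(w,350,273,52);print("label edge",np.arctan2(*(a-b)[1::-1])-np.pi/2)
```

```text
hub [647.67789688 -20.85919704  83.        ] label [626.12125147 -68.79747728  65.        ]
116.77159775538769 0.38498288130803043
118.69196063845361 -1.1865436733627224
[648.18192873 -20.80159894  15.        ]
97.52734942569344 0.393244261410045
97.99766014984168 -1.1839665060822757
label edge 1.1435715880713762
```

{"api": "arm_command", "payload": {
  "targets": [
    [0.5,0.5,45,0,1],
    [0.5,0.5,90,0,1],
    [0.5,0.5,125,0,1],
    [0.5,0.5,138,0,1],
    [0.5,0.5,138,0,0.4]
  ]
}}

```text
t: 2.75
eef_pos: [646.7, -18.9, 52.3]
tcp_rot: [-3.14, 0.0, 1.144]
ft_force: [-0.0, 0.4, -0.3]
opening: 0.959
grip_force: 0.0
```

{"api": "arm_command", "payload": {
  "targets": [
    [0,0,0,0,0.4],
    [0,0,0,0,0.4],
    [0,0,0,0,0.4],
    [0,0,0,0,0.4],
    [0,0,0,0,0.4]
  ]
}}

```text
t: 3.25
eef_pos: [647.2, -19.9, 53.2]
tcp_rot: [3.141, -0.0, 1.143]
ft_force: [0.2, 0.6, 0.4]
opening: 0.553
grip_force: 0.0
```

{"api": "arm_command", "payload": {
  "targets": [
    [0,0,0,0,0.4],
    [0,0,0,0,0.4],
    [0,0,0,0,0.4]
  ]
}}

```text
t: 3.55
eef_pos: [647.3, -20.0, 53.1]
tcp_rot: [3.141, -0.0, 1.143]
ft_force: [-0.2, -0.6, 5.5]
opening: 0.525
grip_force: 30.0
```

{"api": "arm_command", "payload": {
  "targets": [
    [0,0,0,7,0.4],
    [0,0,0,14,0.4],
    [0,0,0,21,0.4],
    [0,0,0,28,0.4],
    [0,0,0,34,0.4]
  ]
}}

```text
t: 4.05
eef_pos: [648.2, -20.1, 53.1]
tcp_rot: [3.14, -0.002, 0.545]
ft_force: [5.2, -1.6, 0.8]
opening: 0.524
grip_force: 30.0
```

{"api": "arm_command", "payload": {
  "targets": [
    [0,0,0,4,0.4],
    [0,0,0,7,0.4],
    [0,0,0,9.4,0.4],
    [0,0,0,9.4,0.4]
  ]
}}

```text
t: 4.45
eef_pos: [648.3, -20.4, 52.6]
tcp_rot: [3.14, -0.002, 0.384]
ft_force: [5.8, -3.1, -2.4]
opening: 0.522
grip_force: 30.0
```

{"api": "arm_command", "payload": {
  "targets": [
    [0,0,0,0,1],
    [0,0,0,0,1],
    [0,0,0,0,1],
    [0,0,0,0,1],
    [0,0,0,0,1]
  ]
}}

```text
t: 4.95
eef_pos: [646.9, -19.7, 52.6]
tcp_rot: [-3.141, 0.0, 0.385]
ft_force: [0.0, -0.1, 1.2]
opening: 0.89
grip_force: 0.0
```

{"api": "arm_command", "payload": {
  "targets": [
    [0,0,-40,0,1],
    [0,0,-85,0,1],
    [0,0,-130,0,1],
    [0,0,-138,0,1],
    [0,0,-138,0,1]
  ]
}}

```text
t: 5.45
eef_pos: [647.4, -19.8, 192.3]
tcp_rot: [3.14, -0.003, 0.386]
ft_force: [0.1, -0.1, 0.4]
opening: 0.998
grip_force: 0.0
```

Run:
```python
from h import *
s=env.state();print(s["eef_pos"],s["tcp_rot"])
w=cam("wrist");save(w,"w2.png",(200,80,440,290),3);save(cam("scene"),"s2.png")
```

```text
[647.44025568 -19.79575337 192.2508744 ] [ 3.14011959e+00 -2.77736157e-03  3.85594417e-01]
```

View pics/w2.png

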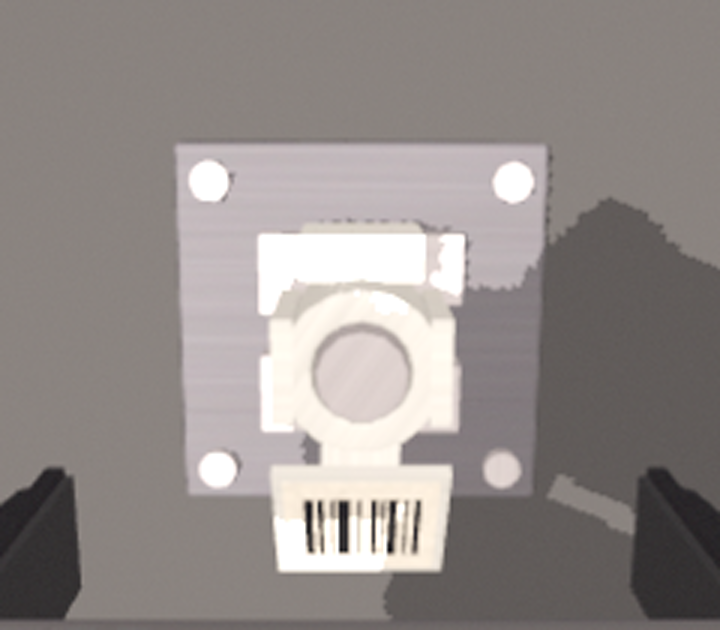

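Run:
```python
from h import *
w=cam("wrist");s=cam("scene");c,sn=np.cos(.385),np.sin(.385)
o=np.array([647.5,-20.5,0]);Rz=R.from_euler('z',.385).as_matrix()
H=lambda p,z:o+Rz@np.array(p)+[0,0,z]
t=lambda u,v:(np.array(u)/1-200*0,0)
inv=lambda p:np.round((np.array(p)-[200,80])*3+1,0)
for z in(27,35):
    print(z,"label",inv(proj(w,H((-53,0,30),z))),"flats",inv(proj(w,H((0,25,50),z))),inv(proj(w,H((0,-25,50),z))),"sleeve top",inv(proj(w,H((0,0,50),z))),
    "outer",[inv(proj(w,H((-76+0,y,12),z))) for y in(25,-25)],"scene label",proj(s,H((-53,0,30),z)),"top",proj(s,H((0,0,50),z)))
print("shaft",inv(proj(w,H((0,0,83),0))),"screws",[inv(proj(w,H((x,y,15),0))) for x in(-48,48) for y in (-48,48)])
save(s,"s3.png",(280,210,400,300),5)
```

```text
27 label [362. 522.] flats [271. 368.] [455. 368.] sleeve top [363. 368.] outer [array([285., 567.]), array([439., 567.])] scene label [320.13479904 246.18117989] top [336.90882533 250.25477535]
35 label [362. 532.] flats [269. 375.] [458. 376.] sleeve top [364. 375.] outer [array([283., 577.]), array([441., 578.])] scene label [320.13753776 244.70784227] top [336.98905382 248.76770822]
shaft [363. 374.] screws [array([503., 461.]), array([220., 461.]), array([514., 174.]), array([211., 174.])]
```

View pics/s3.png

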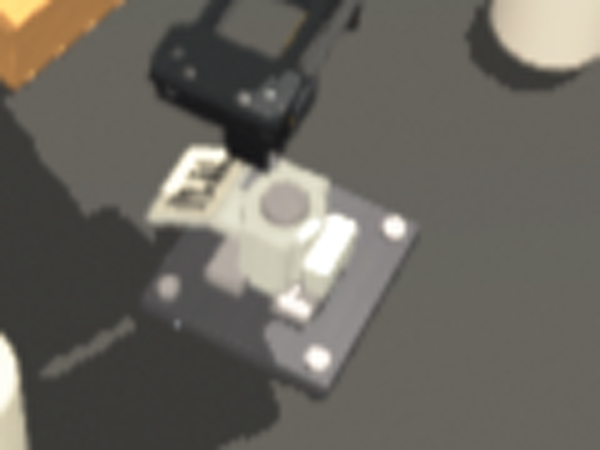

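The scene crop shows the hub square to its base, but the height is not clear from it. I'll compare label and screw positions across the before and after wrist frames.

Run:
```python
from h import *
w=cam("wrist");save(w,"w2f.png")
def lab(img,box):
    g=cv2.cvtColor(img,cv2.COLOR_BGR2GRAY)
    x0,y0,x1,y1=box;a=g[y0:y1,x0:x1];b=(a<110).astype(np.uint8);ys,xs=np.nonzero(b);return (x0+xs.min()+x0+xs.max())/2,(y0+ys.min()+y0+ys.max())/2,xs.max()-xs.min(),ys.max()-ys.min()
def scr(img,p):
    g=cv2.cvtColor(img,cv2.COLOR_BGR2GRAY).astype(float);u,v=p;a=g[v-8:v+9,u-8:u+9];m=a>(a.min()+a.max())/2;ys,xs=np.nonzero(m);return np.array([u-8+xs.mean(),v-8+ys.mean()])
def pose(p,yaw,rp):
    T=np.eye(4);T[:3,:3]=R.from_euler('xyz',[*rp,yaw]).as_matrix();T[:3,3]=p;return T@w["hand_eye"]
for n,T,yaw,box,sp in(("w1.png",pose([646.2,-20.8,189.6],1.141,(-3.14,0)),1.143,(297,246,346,272),[(318,118),(251,192),(390,188)]),
  ("w2f.png",w["T"],.385,(297,244,346,266),[(269,140),(371,140),(273,236)])):
    img=cv2.imread("pics/"+n);c=dict(w);c["T"]=T
    S=[scr(img,p) for p in sp]
    # screw offset (measured minus predicted, centre at fixture)
    X=np.array([onz(c,*q,15) for q in S]);m=X[1:].sum(0)/2 # opposite screws
    L=lab(img,box);print(n,"screws",np.round(S,1).tolist(),"centre",m[:2].round(1),"lab",L)
    u=[-np.cos(yaw),-np.sin(yaw)]
    for z in(27,35):print("  z",z,"label dist",round(float((onz(c,*L[:2],z+30)-m)[:2]@u),1))
```

```text
w1.png screws [[318.0, 117.4], [250.0, 191.2], [389.9, 187.7]] centre [646.  -22.3] lab (np.float64(320.5), np.float64(259.0), np.int64(39), np.int64(16))
  z 27 label dist 56.0
  z 35 label dist 52.6
w2f.png screws [[268.9, 138.4], [372.3, 138.6], [272.3, 235.4]] centre [645.9 -21.2] lab (np.float64(321.0), np.float64(255.0), np.int64(38), np.int64(16))
  z 27 label dist 52.6
  z 35 label dist 49.3
```

{"api": "arm_command", "payload": {
  "targets": [
    [0,-10,-40,-8,1],
    [-10,-40,-80,-16,1],
    [-20,-80,-115,-24,1],
    [-25,-125,-135,-32,1],
    [-30,-170,-140,-40,1]
  ]
}}

```text
t: 6.2
eef_pos: [555.0, 127.3, 332.0]
tcp_rot: [3.14, -0.001, 1.088]
ft_force: [1.1, 0.4, -0.4]
opening: 0.996
grip_force: 0.0
```

{"api": "arm_command", "payload": {
  "targets": [
    [25,-39,0,-8,1],
    [51,-79,0,-16,1],
    [77,-119,0,-24,1],
    [102,-158,0,-32,1],
    [128,-198,0,-40,1]
  ]
}}

```text
t: 6.7
eef_pos: [439.1, 333.6, 329.7]
tcp_rot: [-3.14, 0.0, 1.787]
ft_force: [0.0, 0.6, 0.0]
opening: 1.002
grip_force: 0.0
```

{"api": "arm_command", "payload": {
  "targets": [
    [0,0,0,-8,1],
    [0,0,0,-16,1],
    [0,0,0,-24,1],
    [0,0,0,-32,1],
    [0,0,0,-40,1]
  ]
}}

```text
t: 7.2
eef_pos: [440.2, 332.3, 329.5]
tcp_rot: [-3.14, -0.001, 2.486]
ft_force: [-0.5, -0.5, -0.4]
opening: 1.001
grip_force: 0.0
```

{"api": "arm_command", "payload": {
  "targets": [
    [0,0,0,-8,1],
    [0,0,0,-16,1],
    [0,0,0,-24,1],
    [0,0,0,-32,1],
    [0,0,0,-41,1]
  ]
}}

```text
t: 7.7
eef_pos: [440.3, 332.2, 329.5]
tcp_rot: [-3.141, -0.002, -3.089]
ft_force: [-0.3, 0.7, 0.1]
opening: 0.999
grip_force: 0.0
```

Run:
```python
from h import *
s=env.state();print(s["eef_pos"],s["tcp_rot"],s["joints"])
w=cam("wrist");f=save(w,"w3.png")
```

```text
[440.25027244 332.19015896 329.48897001] [-3.14078311e+00 -1.66829656e-03 -3.08904323e+00] [ 5.26610389e-01  2.87255910e-01  1.57163995e+00  4.30617273e-05
  1.28455067e+00 -1.09674824e+00]
```

View pics/w3.png

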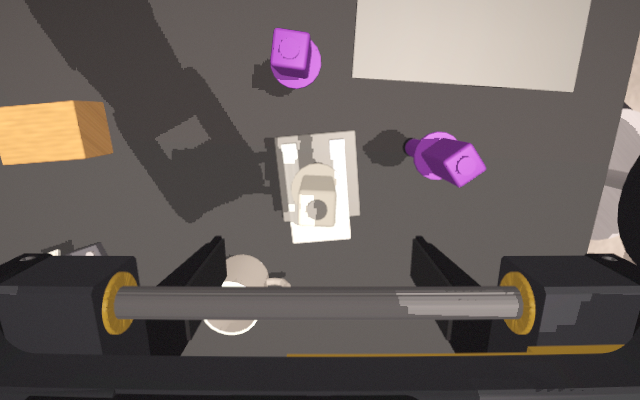

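The wrist view shows the wand grip top at (317,209), the prongs at (289,150) and (337,150), and the base edge from (353,132) to (358,215). Purple decoys are at (293,50) and (463,165). I'll get the angles with line segments.

Run:
```python
from h import *
w=cam("wrist");g=cv2.cvtColor(w["frame"],cv2.COLOR_RGB2GRAY)
l=cv2.createLineSegmentDetector().detect(g[120:250,260:380])[0][:,0]+[260,120,260,120]
for a in l:
    n=np.hypot(a[2]-a[0],a[3]-a[1])
    if n>17:
        P,Q=onz(w,a[0],a[1],230),onz(w,a[2],a[3],230);print(a.round(1),round(n),"yaw mod90",round(np.arctan2(Q[1]-P[1],Q[0]-P[0])%(np.pi/2),3))
print("wand top",onz(w,317.5,208.5,230))
```

```text
[350.  237.  344.2 140.6] 97 yaw mod90 0.142
[293.  242.9 348.2 238.8] 55 yaw mod90 0.141
[289.4 221.9 291.5 240.7] 19 yaw mod90 0.15
[283.5 162.  289.2 220.6] 59 yaw mod90 0.137
[359.  214.5 354.8 131.9] 83 yaw mod90 0.141
[353.2 130.6 311.9 133.6] 41 yaw mod90 0.136
[309.4 133.9 275.7 136.5] 34 yaw mod90 0.139
[326.9 164.5 308.1 163.3] 19 yaw mod90 0.001
[333.2 176.9 336.6 196.9] 20 yaw mod90 0.241
[275.  138.  278.1 179.5] 42 yaw mod90 0.109
[278.7 180.4 281.7 209.4] 29 yaw mod90 0.139
[336.2 198.1 334.1 224.5] 26 yaw mod90 1.569
[328.6 141.8 332.8 168.2] 27 yaw mod90 0.232
[299.1 195.6 298.  223.1] 28 yaw mod90 0.011
[297.6 192.1 302.4 175.8] 17 yaw mod90 1.336
[305.6 174.3 330.6 175.7] 25 yaw mod90 0.007
[362.2 146.1 378.8 134.1] 20 yaw mod90 0.694
wand top [440.85824714 332.68568479 230.        ]
```

{"api": "arm_command", "payload": {
  "targets": [
    [-0.5,0.3,40,2.7,1],
    [-0.5,0.3,85,2.7,1],
    [-0.5,0.3,130,2.7,1],
    [-0.5,0.3,158,2.7,1],
    [-0.5,0.3,158,2.7,0.2]
  ]
}}

```text
t: 8.3
eef_pos: [439.3, 331.6, 168.9]
tcp_rot: [-3.138, -0.006, 3.137]
ft_force: [-0.2, -0.9, 0.6]
opening: 0.963
grip_force: 0.0
```

{"api": "arm_command", "payload": {
  "targets": [
    [0,0,0,0,0.2],
    [0,0,0,0,0.2],
    [0,0,0,0,0.2],
    [0,0,0,0,0.2],
    [0,0,0,0,0.2]
  ]
}}

```text
t: 8.8
eef_pos: [440.9, 332.6, 173.3]
tcp_rot: [3.141, 0.001, 3.141]
ft_force: [0.1, -0.0, -0.1]
opening: 0.551
grip_force: 0.0
```

{"api": "arm_command", "payload": {
  "targets": [
    [0,0,0,0,0.2],
    [0,0,0,0,0.2],
    [0,0,0,0,0.2],
    [0,0,0,0,0.2],
    [0,0,0,0,0.2]
  ]
}}

```text
t: 9.3
eef_pos: [440.7, 332.5, 172.7]
tcp_rot: [-3.142, -0.0, 3.141]
ft_force: [-0.6, -1.8, 1.7]
opening: 0.318
grip_force: 30.0
```

{"api": "arm_command", "payload": {
  "targets": [
    [0,0,-20,0,0.2],
    [0,0,-40,-3,0.2],
    [0,0,-58,-7.7,0.2],
    [0,0,-58,-7.7,0.2]
  ]
}}

```text
t: 9.7
eef_pos: [441.4, 333.0, 232.4]
tcp_rot: [3.14, 0.003, -3.006]
ft_force: [0.5, 1.0, -3.2]
opening: 0.316
grip_force: 30.0
```

{"api": "arm_command", "payload": {
  "targets": [
    [-10,0,0,0,0.2],
    [-20,0,0,0,0.2],
    [-28,0,0,0,0.2],
    [-36,0,0,0,0.2],
    [-44,0,0,0,0.2]
  ]
}}

```text
t: 10.2
eef_pos: [484.0, 338.2, 229.5]
tcp_rot: [-3.141, -0.004, -3.009]
ft_force: [-6.0, -0.4, -1.1]
opening: 0.316
grip_force: 30.0
```

{"api": "arm_command", "payload": {
  "targets": [
    [-10,0,0,0,0.2],
    [-20,0,0,0,0.2],
    [-30,0,0,0,0.2],
    [-40,0,0,0,0.2],
    [-48,0,0,0,0.2]
  ]
}}

```text
t: 10.7
eef_pos: [531.6, 344.5, 228.8]
tcp_rot: [-3.14, -0.005, -3.009]
ft_force: [-5.7, -1.0, -2.6]
opening: 0.313
grip_force: 30.0
```

Run:
```python
from h import *
s=env.state();print(s["eef_pos"],s["tcp_rot"],s["ft_force"])
w=cam("wrist");save(w,"w4.png");c=cam("scene")
a=cv2.resize(cv2.cvtColor(w["frame"],cv2.COLOR_RGB2BGR),(480,300));b=cv2.resize(c["frame"][60:200,300:490,::-1],(480,354),interpolation=cv2.INTER_CUBIC)
save(c,"s4.png");cv2.imwrite("pics/m4.png",np.hstack([cv2.resize(a[:,80:],(400,300)),cv2.resize(b,(400,300))]))
```

```text
[531.56830232 344.48324259 228.8364192 ] [-3.14046521 -0.00505433 -3.00857346] [-5.72782842 -0.97960752 -2.6493073 ]
```

View pics/m4.png

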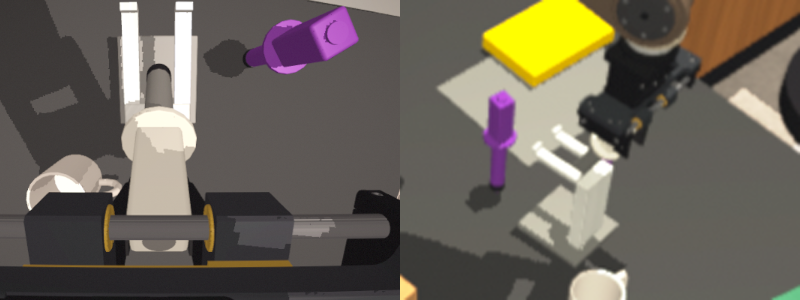

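The tilt works. The wand leans with its nose (tile (158,68)) towards tool +x, between the prongs. Next I'll measure the tilt angle from the nose and flange edges.

```bash
cat > tilt.py <<'E'
from h import *
import sys
c=env.read_camera("wrist");c["f"]=200/np.tan(np.radians(c["vertical_fov"])/2);c["T"]=np.array(c["hand_eye"])
g=cv2.cvtColor(c["frame"],cv2.COLOR_RGB2GRAY)
if len(sys.argv)>1:print("col318 v60-250:",g[int(sys.argv[1]):int(sys.argv[2]),314:323].mean(1).astype(int).tolist())
L=151.7
for d in range(24,42,2):
    t=np.radians(d);a=np.array([np.sin(t),0,np.cos(t)]);n=np.array([np.cos(t),0,-np.sin(t)]);G=np.array([0,0,-19])
    P=lambda z,r,y=0:proj(c,G+a*(L-z)+n*r+np.array([0,y,0]))[1].round(1)
    print(d,"nose+12,-12:",P(0,12),P(0,-12),"flange top face +26/-26",P(116,26),P(116,-26),"flange bot +26",P(110,26),"grip/flange junction +15",P(116,15),"top end +15,-15",P(190,15),P(190,-15))
E
python3 tilt.py 76 260
```

```text
col318 v60-250: [193, 193, 193, 193, 193, 193, 190, 96, 36, 35, 36, 36, 37, 43, 80, 121, 126, 126, 126, 126, 127, 127, 126, 126, 126, 127, 126, 127, 127, 127, 126, 127, 127, 127, 127, 127, 128, 127, 128, 127, 128, 127, 127, 128, 128, 128, 128, 128, 128, 128, 129, 128, 128, 128, 129, 128, 128, 129, 129, 129, 128, 129, 129, 129, 133, 189, 218, 219, 222, 224, 236, 250, 252, 251, 251, 251, 251, 251, 251, 251, 251, 251, 251, 251, 251, 251, 251, 251, 251, 251, 251, 251, 234, 217, 220, 219, 219, 219, 219, 219, 219, 219, 219, 219, 220, 219, 219, 219, 220, 220, 219, 219, 220, 220, 220, 220, 220, 220, 219, 218, 218, 216, 214, 214, 206, 193, 186, 186, 186, 186, 186, 186, 186, 186, 186, 187, 187, 187, 187, 187, 187, 187, 187, 187, 187, 187, 187, 187, 187, 187, 187, 187, 187, 187, 187, 187, 187, 187, 187, 187, 187, 187, 187, 187, 187, 187, 187, 187, 187, 187, 187, 187, 187, 187, 187, 187, 187, 187, 187, 187, 186, 187, 186, 186]
24 nose+12,-12: 111.5 139.3 flange top face +26/-26 182.3 255.5 flange bot +26 175.6 grip/flange junction +15 200.0 top end +15,-15 328.0 369.5
26 nose+12,-12: 105.3 133.3
[... 415 characters left out ...]
12: 86.2 114.8 flange top face +26/-26 178.9 245.2 flange bot +26 170.7 grip/flange junction +15 195.3 top end +15,-15 340.8 369.8
34 nose+12,-12: 79.8 108.6 flange top face +26/-26 178.3 242.7 flange bot +26 169.7 grip/flange junction +15 194.3 top end +15,-15 343.7 369.6
36 nose+12,-12: 73.3 102.3 flange top face +26/-26 177.8 240.1 flange bot +26 168.8 grip/flange junction +15 193.4 top end +15,-15 346.4 369.2
38 nose+12,-12: 66.7 96.0 flange top face +26/-26 177.4 237.7 flange bot +26 168.0 grip/flange junction +15 192.6 top end +15,-15 349.0 368.7
40 nose+12,-12: 60.1 89.6 flange top face +26/-26 177.1 235.2 flange bot +26 167.3 grip/flange junction +15 191.8 top end +15,-15 351.5 368.1
```

Run:
```python
from h import *
w=cam("wrist");s=cam("scene")
c=dict(w);c["T"]=np.array(w["hand_eye"])
g=cv2.cvtColor(w["frame"],cv2.COLOR_RGB2GRAY)
l=cv2.createLineSegmentDetector().detect(g[60:360,230:410])[0][:,0]+[230,60,230,60]
for a in l:
    if np.hypot(a[2]-a[0],a[3]-a[1])>14: print(a.round(0).astype(int).tolist(),end=' ')
f=w["frame"];a=cv2.resize(f[60:360,200:440,::-1],(480,600),interpolation=cv2.INTER_CUBIC);cv2.imwrite("pics/m5.png",a)
```

```text
[258, 265, 272, 245] [369, 194, 365, 165] [312, 82, 329, 86] [231, 256, 254, 256] [331, 87, 336, 102] [362, 287, 353, 214] [283, 214, 275, 286] [278, 319, 281, 334] [337, 96, 337, 143] [356, 337, 357, 319] [264, 238, 239, 237] [267, 60, 270, 196] [354, 216, 368, 195] [269, 197, 282, 215] [293, 136, 291, 61] [296, 319, 281, 320] [356, 319, 298, 320] [259, 251, 241, 254] [248, 273, 244, 304] [284, 335, 353, 334] [244, 318, 247, 334] [337, 143, 297, 143] [392, 319, 391, 291] [367, 161, 369, 61] [276, 286, 359, 286] [299, 142, 300, 114] [239, 244, 258, 246] [390, 334, 392, 320] [242, 235, 238, 221] [391, 290, 387, 273] [259, 287, 257, 271] [341, 327, 323, 335] [314, 334, 298, 329] [271, 353, 231, 353] [381, 353, 366, 353] [379, 271, 377, 287] [301, 113, 301, 96] [340, 61, 339, 94] [377, 320, 383, 336] [359, 320, 377, 319] [289, 168, 344, 168] [259, 320, 277, 319] [231, 357, 408, 356] [408, 347, 383, 347] [362, 242, 379, 268] [359, 158, 361, 61] [273, 322, 274, 341] [382, 256, 408, 256] [300, 147, 287, 155] [248, 319, 250, 289] [349, 172, 351, 194] [384, 278, 387, 306] [388, 307, 386, 332] [283, 157, 274, 168] [339, 144, 357, 156] [240, 115, 248, 130] [355, 159, 337, 149] [362, 339, 363, 322] [283, 211, 287, 173] [362, 353, 274, 353] [244, 349, 241, 311] [382, 292, 254, 292] [241, 308, 241, 288] [376, 326, 375, 347] [366, 294, 382, 294] [395, 289, 395, 311] [261, 349, 260, 329] [332, 294, 349, 294]
```

View pics/m5.png

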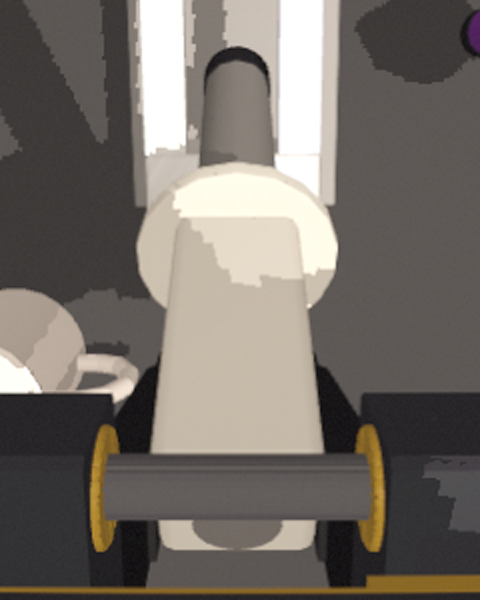

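The crop shows the nose edge at v=83, the flange front edge at v=141, the grip and flange junction at v=168 (55 px wide), and the grip's top back edge at v=334 (69 px wide). I'll fit tilt and position to these.

```bash
cat > fit.py <<'E'
from h import *
from scipy.optimize import least_squares
def fit(c,obs,x0=(30,0,150)):
    """obs: (z, r, y, axis(0=u,1=v), value). unknown tilt deg, tool-x offset of axis at grasp height, L"""
    c=dict(c);c["T"]=np.array(c["hand_eye"])
    def P(q,z,r,y):
        t=np.radians(q[0]);a=np.array([np.sin(t),0,np.cos(t)]);n=np.array([np.cos(t),0,-np.sin(t)])
        return proj(c,np.array([q[1],0,-19])+a*(q[2]-z)+n*r+np.array([0,y,0]))
    def res(q):return [ (P(q,z,r,y)[1]-v) if k else (P(q,z,r,y)[0]-P(q,z,r,-y)[0]-v) for z,r,y,k,v in obs]
    s=least_squares(res,x0);return s.x,s.fun
E
python3 - <<'E'
from fit import *
w=cam("wrist")
x,r=fit(w,[(0,12,0,1,83),(110,26,0,1,141.5),(116,15,0,1,168),(190,-15,0,1,334),(116,15,15,0,55),(190,-15,15,0,69)])
print(x,r.round(1))
E
```

```text
[ 27.43750049  10.81608479 158.52437394] [-0.9  2.5  0.7 -2.1  3.4  2.7]
```

{"api": "arm_command", "payload": {
  "targets": [
    [-5,0,0,0,0.2],
    [-10,0,0,0,0.2],
    [-15,0,0,0,0.2],
    [-15,0,0,0,0.2]
  ]
}}

```text
t: 11.4
eef_pos: [547.8, 347.0, 230.9]
tcp_rot: [3.141, 0.001, -3.008]
ft_force: [-1.9, -1.3, 1.2]
opening: 0.315
grip_force: 30.0
```

```bash
cat > m.py <<'E'
from fit import *
s=env.state();w=cam("wrist");print(s["eef_pos"],s["tcp_rot"],s["ft_force"])
g=cv2.cvtColor(w["frame"],cv2.COLOR_RGB2GRAY);cv2.imwrite("pics/m_last.png",w["frame"][:,:,::-1])
p=g[:,314:323].mean(1);d=np.diff(p);print("v edges",[(i,int(p[i-1]),int(p[i+2])) for i in range(20,395) if abs(d[i])>12])
l=cv2.createLineSegmentDetector().detect(g[30:380,230:410])[0][:,0]+[230,30,230,30]
print("H segs",[a.round(1).tolist() for a in l if abs(a[1]-a[3])<2.5 and 45<abs(a[0]-a[2])<95])
E
python3 m.py
```

```text
[547.75111653 346.97223636 230.85582398] [ 3.14128599e+00  1.17034401e-03 -3.00779997e+00] [-1.85173742 -1.31776005  1.20410268]
v edges [(28, 79, 166), (29, 81, 180), (30, 125, 180), (60, 182, 87), (61, 181, 34), (62, 158, 34), (69, 33, 121), (70, 42, 123), (130, 126, 215), (131, 132, 217), (136, 214, 243), (158, 240, 202), (159, 240, 217), (160, 214, 217), (285, 181, 87), (286, 181, 62), (287, 147, 63), (292, 70, 85), (319, 77, 98), (355, 95, 43), (356, 99, 33)]
H segs [[338.1, 319.4, 280.6, 319.5], [276.9, 286.3, 359.4, 286.3], [360.6, 353.1, 274.4, 353.1]]
```

Run:
```python
from fit import *
w=cam("wrist");g=cv2.cvtColor(w["frame"],cv2.COLOR_RGB2GRAY)
o=[(0,12,0,1,62),(110,26,0,1,131.3),(116,15,0,1,159.5)]
print(fit(w,o))
for v in(50+30,100,166,240,260): print(v,[i for i in range(240,400) if abs(int(g[v,i+1])-int(g[v,i-1]))>25])
print(g[322:345,300:330].mean(1).astype(int))
# same 3-obs fit on earlier image
print(fit(w,[(0,12,0,1,83),(110,26,0,1,141.5),(116,15,0,1,168)]))
```

```text
(array([ 29.70769931,  28.14560593, 135.96132505]), array([-2.27373675e-13,  5.68434189e-13,  5.68434189e-13]))
80 [251, 252, 263, 264, 267, 268, 269, 270, 271, 290, 291, 292, 300, 301, 303, 333, 335, 336, 338, 339, 340, 359, 360, 361, 367, 368, 369, 397]
100 [251, 252, 264, 265, 267, 268, 270, 271, 272, 291, 292, 293, 300, 335, 336, 337, 338, 339, 340, 359, 360, 367, 368, 369]
166 [267, 268, 269, 294, 350, 367, 368, 369]
240 [264, 265, 266, 279, 280, 356, 357, 358, 359]
260 [256, 257, 262, 263, 276, 277, 278, 358, 359, 360, 373, 374, 379, 380]
[ 97  97  98  97  97  97  99 103 109 116  90  82  81  81  81  81  81  81
  81  81  81  81  81]
(array([ 25.45634358,  20.31098744, 143.9594458 ]), array([-2.84217094e-14, -5.68434189e-14, -2.84217094e-14]))
```

Run:
```python
from fit import *
w=cam("wrist")
for o in([62,131.3,159.5,331.7],[83,141.5,168,334]):
    for zs in ((0,110,116,190),(0,116.,190)):
        ob=[(0,12,0,1,o[0]),(110,26,0,1,o[1]),(116,15,0,1,o[2]),(190,-15,0,1,o[3])]
        ob=[b for b in ob if b[0] in zs];x,r=fit(w,ob);print(x.round(2),r.round(1))
```

```text
[ 31.08  19.17 150.97] [ 0.   0.9 -1.1  0.1]
[ 31.53  17.45 152.61] [ 0.  0. -0.]
[ 26.26  14.87 153.64] [ 0.   0.6 -0.7  0.1]
[ 26.55  13.79 154.71] [-0.  0.  0.]
```

{"api": "arm_command", "payload": {
  "targets": [
    [19,0,0,0,0.2],
    [38,0,0,0,0.2],
    [57,0,0,0,0.2],
    [76,0,0,0,0.2],
    [76,0,30,0,0.2]
  ]
}}

```text
t: 12.05
eef_pos: [471.6, 337.5, 204.0]
tcp_rot: [3.139, 0.007, -3.007]
ft_force: [0.2, -0.4, -2.5]
opening: 0.312
grip_force: 30.0
```

{"api": "arm_command", "payload": {
  "targets": [
    [0,0,8,0,0.2],
    [0,0,14,0,0.2],
    [0,0,20,0,0.2],
    [0,0,26,0,0.2],
    [0,0,28,0,0.2]
  ]
}}

```text
t: 12.55
eef_pos: [471.8, 336.8, 172.4]
tcp_rot: [3.141, 0.0, -3.008]
ft_force: [0.3, -0.3, 2.9]
opening: 0.314
grip_force: 30.0
```

```bash
python3 m.py
```

```text
[471.81108253 336.77196799 172.4075807 ] [ 3.14140159e+00  3.15195476e-04 -3.00777015e+00] [ 0.26765194 -0.33380995  2.92433285]
v edges [(61, 102, 50), (62, 102, 45), (69, 44, 139), (70, 47, 149), (130, 148, 242), (131, 143, 245), (159, 254, 243), (160, 247, 246), (285, 210, 109), (286, 210, 79), (287, 176, 81), (292, 89, 106), (294, 105, 95), (319, 96, 121), (332, 121, 102), (355, 118, 57), (356, 122, 45)]
H segs [[355.6, 319.4, 298.1, 319.7], [276.9, 286.3, 359.4, 286.3], [361.9, 353.1, 275.6, 353.1], [316.9, 294.4, 380.6, 294.4], [254.4, 294.4, 314.4, 294.4]]
```

{"api": "arm_command", "payload": {
  "targets": [
    [0,0,3,0,0.2],
    [0,0,6,0,0.2],
    [0,0,9,0,0.2],
    [0,0,9,0,0.2]
  ]
}}

```text
t: 13.0
eef_pos: [475.2, 337.6, 167.8]
tcp_rot: [3.139, 0.011, -3.008]
ft_force: [7.8, -2.5, 24.3]
opening: 0.313
grip_force: 30.0
```

```bash
python3 m.py
```

```text
[475.23723798 337.64457496 167.78911616] [ 3.13863238  0.01088553 -3.00771961] [ 7.8447889  -2.51733652 24.31469154]
v edges [(47, 101, 45), (48, 90, 46), (55, 46, 131), (56, 47, 151), (57, 70, 152), (125, 157, 245), (126, 165, 248), (155, 254, 243), (156, 247, 249), (197, 247, 223), (285, 212, 110), (286, 212, 79), (287, 178, 81), (292, 89, 106), (294, 106, 95), (319, 97, 119), (336, 118, 102), (355, 117, 57), (356, 122, 45), (357, 102, 44)]
H segs [[275.6, 286.3, 360.6, 286.3], [290.6, 154.6, 345.6, 154.4], [361.9, 353.1, 275.6, 353.1], [343.1, 156.9, 293.1, 156.9]]
```

Run:
```python
from fit import *
w=cam("wrist")
x,r=fit(w,[(0,12,0,1,48.2),(110,26,0,1,126),(116,15,0,1,155.8),(190,-15,0,1,336.3)]);print(x,r.round(1))
```

```text
[ 33.965765    24.35525681 144.55425967] [ 0.   1.2 -1.4  0.2]
```

{"api": "arm_command", "payload": {
  "targets": [
    [0,0,-3,0,0.2],
    [0,0,-6,0,0.2],
    [0,0,-6,0,0.2],
    [0,0,-6,0,1],
    [0,0,-6,0,1]
  ]
}}

```text
t: 13.6
eef_pos: [471.4, 336.7, 169.4]
tcp_rot: [-3.141, -0.0, -3.007]
ft_force: [0.5, 0.1, -0.2]
opening: 0.426
grip_force: 0.0
```

{"api": "arm_command", "payload": {
  "targets": [
    [0,0,0,0,1],
    [0,0,0,0,1],
    [0,0,0,0,1],
    [0,0,0,0,1],
    [0,0,0,0,1]
  ]
}}

```text
t: 14.1
eef_pos: [471.5, 336.7, 169.7]
tcp_rot: [3.141, 0.0, -3.008]
ft_force: [0.0, 0.6, 1.1]
opening: 0.846
grip_force: 0.0
```

{"api": "arm_command", "payload": {
  "targets": [
    [0,0,-40,0,1],
    [0,0,-80,0,1],
    [0,0,-120,0,1],
    [20,0,-150,0,1],
    [30,0,-150,0,1]
  ]
}}

```text
t: 14.6
eef_pos: [441.8, 333.1, 323.6]
tcp_rot: [3.139, 0.006, -3.008]
ft_force: [0.2, -0.1, -0.6]
opening: 0.999
grip_force: 0.0
```

```bash
python3 m.py
python3 - <<'E'
import cv2
f=cv2.imread("pics/m_last.png");
from h import *
c=cam("scene");b=cv2.resize(c["frame"][60:200,300:490,::-1],(400,300),interpolation=cv2.INTER_CUBIC)
cv2.imwrite("pics/m6.png",np.hstack([cv2.resize(f[60:300,200:440],(300,300)),b]))
w=cam("wrist");g=cv2.cvtColor(w["frame"],cv2.COLOR_RGB2GRAY)
l=cv2.createLineSegmentDetector().detect(g[100:280,260:380])[0][:,0]+[260,100,260,100]
for a in l:
    n=np.hypot(a[2]-a[0],a[3]-a[1])
    if n>17:
        P,Q=onz(w,a[0],a[1],230),onz(w,a[2],a[3],230);print(a.round(1).tolist(),round(np.arctan2(Q[1]-P[1],Q[0]-P[0])%(np.pi/2),3))
E
```

```text
[441.76490333 333.08157729 323.64984674] [ 3.13898019  0.00599104 -3.00753233] [ 0.2447269  -0.14703264 -0.61579825]
v edges [(25, 95, 127), (26, 97, 139), (77, 146, 111), (78, 141, 96), (79, 126, 97), (129, 99, 178), (130, 95, 205), (131, 124, 210), (144, 209, 230), (145, 204, 252), (146, 189, 255), (152, 254, 219), (156, 219, 180), (157, 214, 176), (171, 178, 210), (172, 181, 215), (182, 219, 162), (183, 212, 150), (191, 130, 159), (202, 164, 217), (203, 175, 221), (208, 220, 178), (209, 212, 166), (219, 165, 253), (220, 164, 255), (239, 255, 99), (240, 254, 99), (286, 99, 74), (292, 85, 101), (294, 101, 91), (355, 112, 53), (356, 117, 42)]
H segs [[286.9, 240.2, 344.4, 239.9], [355.6, 130.3, 299.4, 130.4], [230.6, 294.4, 278.1, 294.4]]
[286.9, 242.9, 344.4, 243.0] 0.134
[282.9, 141.8, 286.2, 241.9] 0.144
[346.1, 241.9, 347.8, 141.8] 0.14
[319.3, 146.4, 300.5, 149.8] 0.311
[355.6, 216.9, 357.3, 133.1] 0.143
[296.9, 132.8, 279.4, 133.0] 0.147
[275.4, 153.1, 277.7, 216.9] 0.142
[355.6, 132.5, 299.4, 132.6] 0.138
[299.6, 210.3, 332.2, 203.7] 0.34
[331.9, 222.7, 298.1, 222.9] 0.139
[329.2, 165.7, 294.1, 171.5] 0.301
[276.2, 133.2, 275.0, 153.2] 0.047
[334.3, 200.4, 332.5, 220.7] 0.063
[336.7, 181.9, 335.6, 199.4] 0.085
[298.2, 162.1, 315.8, 159.0] 0.309
[327.8, 158.2, 333.9, 175.4] 0.48
[336.7, 153.1, 336.2, 180.7] 0.13
[332.9, 194.2, 329.0, 169.2] 0.297
```

View pics/m6.png

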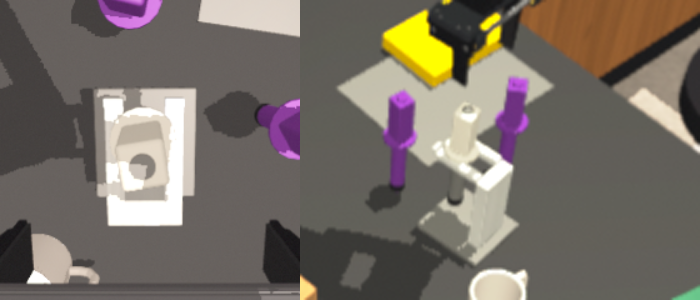

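The last mosaic shows the wand hanging upright again in the fork, about 15 mm further forward and turned by about 0.31 rad. The hole in its grip top is at about (315,192) in the wrist frame. I'll compute the offset regrasp from that.

Run:
```python
from h import *
s=env.state();w=cam("wrist");g=cv2.cvtColor(w["frame"],cv2.COLOR_RGB2GRAY)
a=cv2.medianBlur(g[175:210,300:332],3);m=(a<172).astype(np.uint8)
n,l,st,ce=cv2.connectedComponentsWithStats(m)
for i in range(1,n):
    if st[i,4]>40:print(st[i],ce[i]+[300,175],onz(w,*(ce[i]+[300,175]),230))
p=onz(w,314.5,192.3,230);print(p,(p-[440.7,332.5,230])[:2]@[np.cos(.14),np.sin(.14)],(p-[440.7,332.5,230])[:2]@[-np.sin(.14),np.cos(.14)])
```

```text
[  5  10  20  20 203] [316.38423645 192.15270936] [426.9736513  330.36786582 230.        ]
[427.27409049 328.99392769 230.        ] -13.783798609149578 -1.598275656718842
```

{"api": "arm_command", "payload": {
  "targets": [
    [24.5,-3.5,0,-8,1],
    [24.5,-3.5,40,-10,1],
    [24.5,-3.5,85,-10,1],
    [24.5,-3.5,125,-10,1],
    [24.5,-3.5,148,-10,1]
  ]
}}

```text
t: 15.3
eef_pos: [417.0, 325.1, 167.5]
tcp_rot: [-3.14, -0.005, -2.833]
ft_force: [0.5, 0.3, 0.6]
opening: 1.001
grip_force: 0.0
```

{"api": "arm_command", "payload": {
  "targets": [
    [0,0,0,0,0.2],
    [0,0,0,0,0.2],
    [0,0,0,0,0.2],
    [0,0,0,0,0.2],
    [0,0,0,0,0.2]
  ]
}}

```text
t: 15.8
eef_pos: [418.2, 326.1, 172.6]
tcp_rot: [3.141, 0.002, -2.833]
ft_force: [-0.3, -0.2, 0.3]
opening: 0.635
grip_force: 0.0
```

{"api": "arm_command", "payload": {
  "targets": [
    [0,0,0,0,0.2],
    [0,0,0,0,0.2],
    [0,0,0,0,0.2],
    [0,0,0,0,0.2],
    [0,0,0,0,0.2]
  ]
}}

```text
t: 16.3
eef_pos: [418.0, 325.9, 171.7]
tcp_rot: [3.142, 0.0, -2.833]
ft_force: [-0.1, 0.1, 1.5]
opening: 0.316
grip_force: 30.0
```

{"api": "arm_command", "payload": {
  "targets": [
    [0,0,-20,3,0.2],
    [0,0,-40,6,0.2],
    [0,0,-59,9.6,0.2],
    [0,0,-59,9.6,0.2]
  ]
}}

```text
t: 16.7
eef_pos: [418.6, 326.4, 232.4]
tcp_rot: [3.14, 0.003, -3.001]
ft_force: [-0.5, 0.2, -2.0]
opening: 0.316
grip_force: 30.0
```

{"api": "arm_command", "payload": {
  "targets": [
    [-14,3.4,0,0,0.2],
    [-30,3.4,0,0,0.2],
    [-45,3.4,0,0,0.2],
    [-60,3.4,0,0,0.2],
    [-72,3.4,0,0,0.2]
  ]
}}

```text
t: 17.2
eef_pos: [487.8, 339.2, 228.8]
tcp_rot: [-3.141, -0.005, -2.999]
ft_force: [-5.9, -0.1, -1.6]
opening: 0.315
grip_force: 30.0
```

{"api": "arm_command", "payload": {
  "targets": [
    [-10,0,0,0,0.2],
    [-20,0,0,0,0.2],
    [-30,0,0,0,0.2],
    [-38,0,0,0,0.2],
    [-38,0,0,0,0.2]
  ]
}}

```text
t: 17.7
eef_pos: [525.9, 344.4, 228.6]
tcp_rot: [-3.141, -0.004, -2.999]
ft_force: [-2.3, -1.4, -1.8]
opening: 0.317
grip_force: 30.0
```

```bash
python3 m.py
```

```text
[525.85851338 344.41807457 228.64091306] [-3.14060596 -0.00382308 -2.99916387] [-2.26749613 -1.35807356 -1.82144371]
v edges [(52, 100, 200), (53, 98, 210), (90, 210, 43), (91, 200, 42), (97, 43, 134), (98, 49, 143), (152, 145, 117), (154, 120, 222), (155, 117, 237), (156, 174, 239), (182, 255, 239), (189, 238, 209), (190, 237, 204), (285, 205, 106), (286, 205, 77), (287, 171, 80), (292, 88, 105), (294, 104, 94), (319, 95, 151), (320, 97, 118), (321, 187, 116), (355, 116, 55), (356, 120, 44)]
H segs [[356.9, 319.4, 279.4, 319.4], [284.4, 348.3, 351.9, 348.3], [279.4, 286.3, 356.9, 286.3], [361.9, 353.1, 274.4, 353.1], [315.6, 294.4, 381.9, 294.4]]
```

```bash
cat > q.py <<'E'
from fit import *
import sys
w=cam("wrist");o=list(map(float,sys.argv[1:]))
x,r=fit(w,[(0,12,0,1,o[0]),(110,26,0,1,o[1]),(116,15,0,1,o[2]),(190,-15,0,1,o[3])]);print(x,r.round(1))
E
python3 q.py 91 155 182.3 348.3
```

```text
[ 26.91721483   7.10692721 154.56803261] [ 0.   1.2 -1.4  0.2]
```

{"api": "arm_command", "payload": {
  "targets": [
    [-6,0,0,0,0.2],
    [-12,0,0,0,0.2],
    [-18,0,0,0,0.2],
    [-24,0,0,0,0.2],
    [-24,0,0,0,0.2]
  ]
}}

```text
t: 18.3
eef_pos: [550.2, 348.2, 230.5]
tcp_rot: [3.141, -0.0, -3.0]
ft_force: [-2.3, -1.2, 1.2]
opening: 0.316
grip_force: 30.0
```

```bash
python3 m.py
```

```text
[550.20410949 348.1752537  230.49287763] [ 3.14148382e+00 -7.49544839e-05 -3.00010304e+00] [-2.26007568 -1.15945232  1.17026697]
v edges [(26, 85, 189), (27, 82, 188), (56, 189, 59), (57, 189, 38), (58, 142, 38), (65, 38, 120), (66, 37, 134), (67, 62, 134), (136, 138, 106), (138, 116, 205), (139, 106, 229), (140, 143, 230), (166, 244, 192), (167, 244, 220), (168, 219, 231), (198, 232, 192), (199, 226, 191), (285, 191, 94), (286, 191, 66), (287, 157, 67), (292, 75, 90), (294, 90, 80), (319, 82, 106), (320, 83, 106), (355, 101, 46), (356, 105, 36)]
H segs [[355.6, 319.4, 279.4, 319.4], [279.4, 286.3, 356.9, 286.3], [294.4, 166.6, 345.6, 166.5], [361.9, 353.1, 274.4, 353.1]]
```

```bash
python3 - <<'E'
from h import *
g=cv2.imread("pics/m_last.png",0);print(g[325:355,290:306].mean(1).astype(int).tolist());print(g[325:355,330:345].mean(1).astype(int).tolist())
E
for t in 345 347 349; do python3 q.py 57.5 139 166.6 $t; done
```

```text
[146, 140, 135, 135, 134, 135, 135, 135, 136, 136, 137, 137, 139, 144, 150, 151, 123, 86, 86, 86, 86, 86, 86, 86, 85, 86, 86, 85, 90, 100]
[137, 130, 128, 124, 124, 125, 126, 127, 128, 127, 127, 128, 131, 135, 142, 145, 120, 87, 86, 86, 86, 86, 86, 86, 86, 85, 85, 85, 90, 100]
[ 33.98784414  16.93691868 147.54863758] [ 0.   0.6 -0.7  0.1]
[ 33.7988932   18.18539472 145.67290135] [ 0.   0.5 -0.5  0.1]
[ 33.61414673  19.39300433 143.84578964] [ 0.   0.3 -0.4  0. ]
```

{"api": "arm_command", "payload": {
  "targets": [
    [-2,0,0,0,0.2],
    [-2,0,0,0,0.2],
    [3,0,-10,0,0.2],
    [3,0,-35,0,0.2],
    [3,0,-70,0,0.2]
  ]
}}

```text
t: 19.0
eef_pos: [547.0, 347.6, 301.0]
tcp_rot: [-3.141, -0.001, -3.001]
ft_force: [0.4, -0.7, -1.9]
opening: 0.315
grip_force: 30.0
```

Run:
```python
import numpy as np
# waypoints: 5 calls, turning 33.2 deg clockwise each, moving evenly in world
p=np.array([547.2,347.8]);t=np.array([470,-92.]);yaw=3.283
for k in range(5):
    d=(t-np.array([547.2,347.8]))/5;c,s=np.cos(yaw),np.sin(yaw)
    print(k,np.round([d@[c,s],d@[s,-c]],1));yaw-=np.radians(33.2)
print(yaw)
```

```text
0 [ 27.7 -84.9]
1 [-23.3 -86.2]
2 [-66.7 -59.4]
3 [-88.3 -13.1]
4 [-81.1  37.4]
0.38575344168941306
```

{"api": "arm_command", "payload": {
  "targets": [
    [5.5,-17,0,6.5,0.2],
    [11,-34,0,13,0.2],
    [16.5,-51,0,20,0.2],
    [22,-68,0,26.5,0.2],
    [27.7,-84.9,0,33.2,0.2]
  ]
}}

```text
t: 19.5
eef_pos: [531.9, 259.1, 301.7]
tcp_rot: [3.14, 0.002, 2.698]
ft_force: [0.4, 0.1, -2.2]
opening: 0.314
grip_force: 30.0
```

{"api": "arm_command", "payload": {
  "targets": [
    [-4.5,-17,0,6.5,0.2],
    [-9,-34,0,13,0.2],
    [-14,-51,0,20,0.2],
    [-18.5,-68,0,26.5,0.2],
    [-23.3,-86.2,0,33.2,0.2]
  ]
}}

```text
t: 20.0
eef_pos: [516.4, 171.2, 301.6]
tcp_rot: [3.139, 0.001, 2.119]
ft_force: [-0.0, 0.6, -2.0]
opening: 0.311
grip_force: 30.0
```

{"api": "arm_command", "payload": {
  "targets": [
    [-13,-12,0,6.5,0.2],
    [-26,-24,0,13,0.2],
    [-40,-36,0,20,0.2],
    [-53,-48,0,26.5,0.2],
    [-66.7,-59.4,0,33.2,0.2]
  ]
}}

```text
t: 20.5
eef_pos: [500.8, 83.1, 301.7]
tcp_rot: [3.139, 0.0, 1.54]
ft_force: [0.4, 1.2, -2.6]
opening: 0.314
grip_force: 30.0
```

{"api": "arm_command", "payload": {
  "targets": [
    [-17,-2.5,0,6.5,0.2],
    [-35,-5,0,13,0.2],
    [-53,-8,0,20,0.2],
    [-70,-10.5,0,26.5,0.2],
    [-88.3,-13.1,0,33.2,0.2]
  ]
}}

```text
t: 21.0
eef_pos: [485.4, -4.8, 301.6]
tcp_rot: [3.139, -0.001, 0.96]
ft_force: [0.3, 0.2, -2.0]
opening: 0.313
grip_force: 30.0
```

{"api": "arm_command", "payload": {
  "targets": [
    [-16,7.5,0,6.5,0.2],
    [-32,15,0,13,0.2],
    [-48,22,0,20,0.2],
    [-65,30,0,26.5,0.2],
    [-81.1,37.4,20,33.2,0.2]
  ]
}}

```text
t: 21.5
eef_pos: [470.9, -93.3, 283.1]
tcp_rot: [3.137, -0.005, 0.381]
ft_force: [0.7, 0.3, -2.4]
opening: 0.311
grip_force: 30.0
```

{"api": "arm_command", "payload": {
  "targets": [
    [0,0,10,0,0.2],
    [0,0,20,0,0.2],
    [0,0,30,0,0.2],
    [0,0,30,0,0.2]
  ]
}}

```text
t: 21.9
eef_pos: [469.5, -91.3, 249.7]
tcp_rot: [-3.141, 0.001, 0.387]
ft_force: [-0.6, -0.8, -1.9]
opening: 0.313
grip_force: 30.0
```

```bash
python3 m.py
python3 - <<'E'
from h import *
g=cv2.imread("pics/m_last.png",0);print(g[330:352,290:306].mean(1).astype(int).tolist())
w=cam("wrist");print("label expected px",proj(w,[597.7,-40.5,57]))
E
```

```text
[469.53445894 -91.30885925 249.67337371] [-3.14051809e+00  1.03959313e-03  3.87425765e-01] [-0.57880677 -0.78299066 -1.90253267]
v edges [(24, 227, 132), (25, 225, 133), (55, 137, 40), (56, 129, 36), (64, 35, 124), (65, 36, 131), (138, 132, 221), (139, 137, 225), (166, 233, 202), (168, 205, 225), (210, 222, 189), (285, 182, 87), (286, 182, 61), (287, 148, 63), (292, 70, 85), (294, 84, 74), (319, 76, 99), (320, 77, 99), (342, 94, 53), (343, 92, 52), (353, 52, 98), (355, 87, 42), (356, 98, 34)]
H segs [[355.6, 319.4, 280.6, 319.4], [279.4, 286.3, 356.9, 286.3], [290.6, 166.3, 345.6, 166.3], [341.9, 168.7, 290.6, 168.8]]
[127, 128, 127, 128, 128, 128, 130, 132, 136, 143, 141, 79, 52, 52, 52, 53, 52, 52, 52, 52, 52, 51]
label expected px [320.53083685  41.22950506]
```

```bash
cat > sc.py <<'E'
from fit import *
import sys
o=list(map(float,sys.argv[1:]))
s=env.state();w=cam("wrist");g=cv2.cvtColor(w["frame"],cv2.COLOR_RGB2GRAY)
x,r=fit(w,[(0,12,0,1,o[0]),(110,26,0,1,o[1]),(116,15,0,1,o[2]),(190,-15,0,1,o[3])]);print("fit",x.round(1),r.round(1))
T=np.eye(4);T[:3,:3]=R.from_euler('xyz',s["tcp_rot"]).as_matrix();T[:3,3]=s["eef_pos"]
t=np.radians(x[0]);a=np.array([np.sin(t),0,np.cos(t)]);nt=np.array([x[1],0,-19])+a*x[2]
nose=(T@[*nt,1])[:3];d=T[:3,:3]@a
lab=np.array([597.7,-40.5,57]);n=np.array([-.5317,-.2154,.8192]);v=nose-lab
print("nose",nose.round(1),"angle to normal",np.degrees(np.arccos(-d@n)).round(1),"dist",(v@n).round(1),"lateral",(v-(v@n)*n).round(1),"aim miss at label",(nose+d*(v@n)-lab).round(1))
print("nose wanted",(lab+65*n).round(1))
for y in(int(o[0])+4,int(o[0])+30,110):print(y,[i for i in range(270,370) if abs(int(g[y,i+1])-int(g[y,i-1]))>30])
E
python3 sc.py 56 138.3 166.8 342
python3 - <<'E'
import sys;sys.path.insert(0,'.')
from h import *
g=cv2.imread("pics/m_last.png",0);print(g[10:54:3,290:350:2])
E
```

```text
fit [ 34.7  15.1 150.4] [ 0.   1.1 -1.3  0.2]
nose [563.3 -53.6 146.2] angle to normal nan dist 94.2 lateral [15.7  7.2 12. ] aim miss at label [15.3  7.1 11.8]
nose wanted [563.1 -54.5 110.2]
60 [292, 293, 294, 295, 305, 306, 307, 308, 328, 329, 330, 331, 346, 347, 348]
86 []
110 []
[[223 221 217 216 216 216 215 216 215 202 231 231 231 231 232 232 231 199
  200 219 199 200 189 186 185 185 185 185 179 177]
 [223 220 213 214 214 214 214 215 214 213 215 214 215 215 216 216 215 216
  216 215 215 215 215 215 216 216 215 216 216 215]
 [223 222 216 224 220 220 219 222 222 222 223 227 228 225 223 224 228 224
  225 225 221 224 225 222 223 224 224 222 223 216]
 [224 222 212 221 222 224 228 229 223 226 223 224 225 219 226 223 224 224
  221 223 225 225 226 225 227 228 226 229 226 211]
 [226 225 217 223 230 226 222 229 226 229 227 226 223 225 230 228 227 227
  230 228 228 227 230 231 230 225 229 227 223 216]
 [113 120 214 221 226 226 215  95 172  92 227 139 106  89 184 207 225 217
  139 184 199 121 215 183 212 129 227 226 222 217]
 [127 135 215 219 224 224 212  26 133  22 225 138  79  26 180 203
[... 607 characters left out ...]
17 131  28 174 164 230 203
  150 140 118  71 219 193 188 171 229 228 223 204]
 [130 131 187 217 232 230 224  30 156  59 209 118 127  27 172 166 229 196
  146 158  75 113 215 194 157 197 232 229 218 185]
 [127 128 189 219 226 227 229  24 144  82 207 152 129  29 173 173 228 199
  164 157  76 111 204 191 155 199 233 234 219 182]
 [130 130 175 219 230 227 228  26 125  80 209 150 133  28 180 172 230 194
  179 153  76 154 206 201 122 194 231 228 219 175]]sc.py:10: RuntimeWarning: invalid value encountered in arccos
  print("nose",nose.round(1),"angle to normal",np.degrees(np.arccos(-d@n)).round(1),"dist",(v@n).round(1),"lateral",(v-(v@n)*n).round(1),"aim miss at label",(nose+d*(v@n)-lab).round(1))
```

{"api": "arm_command", "payload": {
  "targets": [
    [0,1,15,0,0.2],
    [-0.5,1.5,27,0,0.2],
    [-0.5,1.5,36,0,0.2],
    [-0.5,1.5,36,0,0.2],
    [-0.5,1.5,36,0,0.2]
  ]
}}

```text
t: 22.55
eef_pos: [470.1, -93.6, 215.0]
tcp_rot: [3.141, -0.0, 0.386]
ft_force: [-0.9, -0.2, -2.6]
opening: 0.317
grip_force: 30.0
```

{"api": "arm_command", "payload": {
  "targets": [
    [0,0,0,0,0.2],
    [0,0,0,0,0.2],
    [0,0,0,0,0.2],
    [0,0,0,0,0.2],
    [0,0,0,0,0.2]
  ]
}}

```text
t: 23.05
eef_pos: [469.9, -93.6, 214.7]
tcp_rot: [3.142, -0.0, 0.385]
ft_force: [-0.6, 0.6, -3.1]
opening: 0.315
grip_force: 30.0
```

```bash
python3 m.py; python3 sc.py 56 138.3 166.8 342|head -3
```

```text
[469.8809564  -93.59776416 214.69217643] [ 3.14156502e+00 -1.48709080e-04  3.85375479e-01] [-0.62638856  0.64365338 -3.08883059]
v edges [(49, 183, 229), (50, 183, 228), (55, 226, 43), (56, 218, 35), (64, 35, 123), (65, 36, 130), (138, 131, 221), (139, 135, 224), (166, 232, 202), (168, 205, 225), (285, 181, 87), (286, 181, 60), (287, 147, 62), (292, 70, 84), (319, 75, 99), (320, 77, 98), (342, 94, 52), (343, 91, 52), (352, 52, 86), (353, 52, 98), (355, 86, 43), (356, 98, 33)]
H segs [[355.6, 319.4, 280.6, 319.4], [279.4, 286.3, 356.9, 286.3], [290.6, 166.3, 344.4, 166.3], [341.9, 168.6, 290.6, 168.8]]
fit [ 34.7  15.1 150.4] [ 0.   1.1 -1.3  0.2]
nose [563.2 -55.7 110.1] angle to normal nan dist 65.1 lateral [ 0.1 -1.2 -0.3] aim miss at label [-0.1 -1.3 -0.4]
nose wanted [563.1 -54.5 110.2]sc.py:10: RuntimeWarning: invalid value encountered in arccos
  print("nose",nose.round(1),"angle to normal",np.degrees(np.arccos(-d@n)).round(1),"dist",(v@n).round(1),"lateral",(v-(v@n)*n).round(1),"aim miss at label",(nose+d*(v@n)-lab).round(1))
```

{"api": "arm_command", "payload": {
  "targets": [
    [0,0,0,0,0.2],
    [0,0,0,0,0.2],
    [0,0,0,0,0.2],
    [0,0,0,0,0.2],
    [0,0,0,0,0.2]
  ]
}}

```text
t: 23.65
eef_pos: [469.9, -93.6, 214.6]
tcp_rot: [-3.141, -0.0, 0.385]
ft_force: [0.1, -0.2, -2.1]
opening: 0.314
grip_force: 30.0
```

{"api": "arm_command", "payload": {
  "targets": [
    [0,0,0,0,0.2],
    [0,0,0,0,0.2],
    [0,0,0,0,0.2],
    [0,0,0,0,0.2],
    [0,0,0,0,0.2]
  ]
}}

```text
t: 24.15
eef_pos: [469.9, -93.6, 214.6]
tcp_rot: [-3.142, -0.0, 0.385]
ft_force: [-0.2, -0.1, -1.3]
opening: 0.313
grip_force: 30.0
```

{"api": "arm_command", "payload": {
  "targets": [
    [0,0,0,0,0.2],
    [0,0,0,0,0.2],
    [0,0,0,0,0.2],
    [0,0,0,0,0.2],
    [0,0,0,0,0.2]
  ]
}}

```text
t: 24.65
eef_pos: [469.8, -93.6, 214.6]
tcp_rot: [-3.142, -0.0, 0.385]
ft_force: [-0.2, -0.8, -2.0]
opening: 0.314
grip_force: 30.0
```

{"api": "arm_command", "payload": {
  "targets": [
    [0,0,0,0,0.2],
    [0,0,0,0,0.2],
    [0,0,0,0,0.2],
    [0,0,0,0,0.2],
    [0,0,0,0,0.2]
  ]
}}

```text
t: 25.15
eef_pos: [469.9, -93.6, 214.6]
tcp_rot: [-3.142, -0.0, 0.385]
ft_force: [0.5, 0.7, -2.6]
opening: 0.317
grip_force: 30.0
```

{"api": "arm_command", "payload": {
  "targets": [
    [0,0,0,0,0.2],
    [0,0,0,0,0.2],
    [0,0,0,0,0.2],
    [0,0,0,0,0.2],
    [0,0,0,0,0.2]
  ]
}}

```text
t: 25.65
eef_pos: [469.9, -93.6, 214.6]
tcp_rot: [-3.142, -0.0, 0.385]
ft_force: [-0.1, 0.4, -2.0]
opening: 0.314
grip_force: 30.0
```

{"api": "arm_command", "payload": {
  "targets": [
    [0,0,-15,0,0.2],
    [0,0,-35,0,0.2],
    [0,0,-55,0,0.2],
    [0,0,-75,0,0.2],
    [0,0,-85,0,0.2]
  ]
}}

```text
t: 26.15
eef_pos: [470.2, -93.7, 301.1]
tcp_rot: [3.14, -0.002, 0.385]
ft_force: [0.3, 0.1, -2.0]
opening: 0.315
grip_force: 30.0
```

Run:
```python
import numpy as np
# back to dock: where TCP must be. tool yaw pi+.14, wand d=15+31.. flange ahead of TCP by 36 along tool x
dk=np.array([440.7,332.5]);u=np.array([np.cos(.14),np.sin(.14)])
t=dk+u*33;p0=np.array([469.9,-93.6]);yaw=.3855;st=np.radians(33.2)
print("target",t)
for k in range(5):
    d=(t-p0)/5;c,s=np.cos(yaw),np.sin(yaw);print(k,np.round([d@[c,s],d@[s,-c]],1));yaw+=st
print(yaw)
```

```text
target [473.37712788 337.10492278]
0 [ 33.  -79.6]
1 [ 71.2 -48.5]
2 [86.1 -1.6]
3 [72.9 45.8]
4 [35.9 78.3]
3.282746558310587
```

{"api": "arm_command", "payload": {
  "targets": [
    [6.5,-16,0,-6.5,0.2],
    [13,-32,0,-13,0.2],
    [20,-48,0,-20,0.2],
    [26.5,-64,0,-26.5,0.2],
    [33,-79.6,0,-33.2,0.2]
  ]
}}

```text
t: 26.65
eef_pos: [470.3, -6.7, 299.2]
tcp_rot: [-3.141, 0.0, 0.969]
ft_force: [0.8, -0.1, -2.3]
opening: 0.316
grip_force: 30.0
```

{"api": "arm_command", "payload": {
  "targets": [
    [14,-9.5,0,-6.5,0.2],
    [28,-19,0,-13,0.2],
    [42,-29,0,-20,0.2],
    [57,-38.5,0,-26.5,0.2],
    [71.2,-48.5,0,-33.2,0.2]
  ]
}}

```text
t: 27.15
eef_pos: [471.1, 79.4, 299.2]
tcp_rot: [-3.141, 0.0, 1.549]
ft_force: [-0.4, 0.9, -1.7]
opening: 0.315
grip_force: 30.0
```

{"api": "arm_command", "payload": {
  "targets": [
    [17,0,0,-6.5,0.2],
    [34,0,0,-13,0.2],
    [51,-1,0,-20,0.2],
    [69,-1,0,-26.5,0.2],
    [86.1,-1.6,0,-33.2,0.2]
  ]
}}

```text
t: 27.65
eef_pos: [471.8, 165.6, 299.2]
tcp_rot: [-3.141, -0.0, 2.128]
ft_force: [-1.0, 0.1, -2.4]
opening: 0.313
grip_force: 30.0
```

{"api": "arm_command", "payload": {
  "targets": [
    [14.5,9,0,-6.5,0.2],
    [29,18,0,-13,0.2],
    [44,27,0,-20,0.2],
    [58,36.5,0,-26.5,0.2],
    [72.9,45.8,0,-33.2,0.2]
  ]
}}

```text
t: 28.15
eef_pos: [472.5, 251.6, 299.1]
tcp_rot: [-3.141, -0.0, 2.708]
ft_force: [0.8, -0.6, -1.3]
opening: 0.315
grip_force: 30.0
```

{"api": "arm_command", "payload": {
  "targets": [
    [7,15.5,0,-6.5,0.2],
    [14,31,0,-13,0.2],
    [21,46.5,0,-20,0.2],
    [29,62.5,0,-26.5,0.2],
    [35.9,78.3,0,-33.2,0.2]
  ]
}}

```text
t: 28.65
eef_pos: [473.2, 337.8, 299.1]
tcp_rot: [-3.142, -0.001, -2.996]
ft_force: [0.8, 0.5, -2.0]
opening: 0.314
grip_force: 30.0
```

{"api": "arm_command", "payload": {
  "targets": [
    [-6,0,5,0,0.2],
    [-6,0,10,0,0.2],
    [-6,0,10,0,0.2],
    [-6,0,10,0,0.2]
  ]
}}

```text
t: 29.05
eef_pos: [479.3, 337.2, 289.4]
tcp_rot: [-3.141, -0.0, -3.003]
ft_force: [-0.3, 0.4, -0.7]
opening: 0.312
grip_force: 30.0
```

```bash
python3 m.py
python3 - <<'E'
from h import *
s=env.state();e=(s["eef_pos"]-np.array([440.7,332.5,0]))[:2];print("dock",e@[np.cos(.14),np.sin(.14)],e@[-np.sin(.14),np.cos(.14)])
w=cam("wrist");g=cv2.cvtColor(w["frame"],cv2.COLOR_RGB2GRAY)
l=cv2.createLineSegmentDetector().detect(g[0:260,250:390])[0][:,0]+[250,0,250,0]
print([a.round().astype(int).tolist() for a in l if abs(a[1]-a[3])>20])
T=w["T"];u=np.array([np.cos(.14),np.sin(.14)]);n=np.array([-u[1],u[0]]);b=np.array([440.7,332.5])
for y in(-30,-16,16,30):print(y,[proj(w,[*(b+u*x+n*y),150]).round().tolist() for x in(-38,20)])
E
```

```text
[479.30007089 337.22085235 289.41411086] [-3.14136486e+00 -4.79471151e-04 -3.00262377e+00] [-0.34403275  0.44105585 -0.73748818]
v edges [(24, 122, 162), (25, 129, 163), (30, 163, 129), (31, 160, 118), (33, 129, 88), (34, 118, 83), (55, 99, 46), (56, 96, 45), (64, 44, 143), (65, 46, 151), (138, 153, 243), (139, 145, 246), (166, 254, 225), (168, 233, 247), (200, 248, 210), (201, 245, 209), (285, 209, 107), (286, 209, 76), (287, 174, 79), (292, 87, 104), (294, 103, 92), (319, 94, 121), (320, 95, 120), (355, 115, 55), (356, 119, 44)]
H segs [[355.6, 319.4, 280.6, 319.4], [279.4, 286.3, 356.9, 286.3], [295.6, 166.2, 345.6, 166.4], [361.9, 353.1, 275.6, 353.1], [343.1, 168.9, 296.9, 168.6], [291.9, 294.4, 381.9, 294.4]]
dock 38.932100883416226 -0.6342308932923213
[[369, 192, 366, 160], [286, 192, 280, 258], [356, 258, 351, 203], [351, 148, 354, 96], [371, 0, 364, 41], [270, 162, 267, 192], [336, 97, 339, 141], [360, 152, 362, 103], [297, 141, 298, 97], [322, 0, 317, 23], [305, 67, 303, 117], [280, 129, 282, 152], [273, 132, 273, 154], [272, 103, 273, 131], [283, 203, 286, 173]]
-30 [[282.0, 106.0], [283.0, 175.0]]
-16 [[299.0, 106.0], [299.0, 175.0]]
16 [[337.0, 106.0], [336.0, 175.0]]
30 [[353.0, 106.0], [352.0, 175.0]]
```

{"api": "arm_command", "payload": {
  "targets": [
    [0,0,30,0,0.2],
    [0,0,60,0,0.2],
    [0,0,85,0,0.2],
    [0,0,105,0,0.2],
    [0,0,110,0,0.2]
  ]
}}

```text
t: 29.65
eef_pos: [478.7, 337.3, 178.0]
tcp_rot: [-3.141, -0.003, -3.001]
ft_force: [-1.1, -0.2, -2.3]
opening: 0.317
grip_force: 30.0
```

{"api": "arm_command", "payload": {
  "targets": [
    [0,0,2,0,0.2],
    [0,0,4,0,0.2],
    [0,0,5,0,0.2],
    [0,0,5,0,0.2]
  ]
}}

```text
t: 30.05
eef_pos: [479.5, 338.0, 175.3]
tcp_rot: [3.141, 0.001, -3.001]
ft_force: [0.5, 0.2, -2.2]
opening: 0.316
grip_force: 30.0
```

{"api": "arm_command", "payload": {
  "targets": [
    [0,0,1.5,0,0.2],
    [0,0,3,0,0.2],
    [0,0,3,0,0.2]
  ]
}}

```text
t: 30.35
eef_pos: [479.7, 338.4, 173.1]
tcp_rot: [3.14, 0.002, -3.001]
ft_force: [-1.1, -0.3, 11.5]
opening: 0.313
grip_force: 30.0
```

{"api": "arm_command", "payload": {
  "targets": [
    [0,0,-1,0,0.2],
    [0,0,-1,0,1],
    [0,0,-1,0,1],
    [0,0,-1,0,1],
    [0,0,-1,0,1]
  ]
}}

```text
t: 30.85
eef_pos: [479.2, 337.8, 172.5]
tcp_rot: [-3.142, -0.0, -3.001]
ft_force: [0.0, -0.1, -0.3]
opening: 0.595
grip_force: 0.0
```

{"api": "arm_command", "payload": {
  "targets": [
    [0,0,0,0,1],
    [0,0,0,0,1],
    [0,0,0,0,1],
    [0,0,0,0,1],
    [0,0,0,0,1]
  ]
}}

```text
t: 31.35
eef_pos: [479.3, 337.9, 172.7]
tcp_rot: [3.142, 0.0, -3.001]
ft_force: [-0.3, 0.8, -0.3]
opening: 0.983
grip_force: 0.0
```

{"api": "arm_command", "payload": {
  "targets": [
    [0,0,-40,0,1],
    [0,0,-80,0,1],
    [0,0,-120,0,1],
    [20,0,-147,0,1],
    [38,0,-147,0,1]
  ]
}}

```text
t: 31.85
eef_pos: [442.0, 332.9, 323.3]
tcp_rot: [3.139, 0.006, -3.001]
ft_force: [0.1, -0.3, -0.4]
opening: 0.998
grip_force: 0.0
```

{"api": "arm_command", "payload": {
  "targets": [
    [0,0,0,0,1],
    [0,0,0,0,1],
    [0,0,0,0,1]
  ]
}}

```text
t: 32.15
eef_pos: [442.2, 332.6, 319.0]
tcp_rot: [-3.141, -0.001, -3.001]
ft_force: [0.3, -0.1, -0.4]
opening: 1.003
grip_force: 0.0
```

```bash
python3 m.py
python3 - <<'E'
from h import *
w=cam("wrist");g=cv2.cvtColor(w["frame"],cv2.COLOR_RGB2GRAY)
l=cv2.createLineSegmentDetector().detect(g[100:280,260:380])[0][:,0]+[260,100,260,100]
for a in l:
    n=np.hypot(a[2]-a[0],a[3]-a[1])
    if n>15:
        P,Q=onz(w,a[0],a[1],230),onz(w,a[2],a[3],230);print(a.round(1).tolist(),round(np.arctan2(Q[1]-P[1],Q[0]-P[0])%(np.pi/2),3))
# hole in the grip top in both fixed cameras: dark spots inside white
b=np.array([440.7,332.5]);u=np.array([np.cos(.14),np.sin(.14)])
for n in("top","scene"):
    c=cam(n);print(n,[proj(c,[*(b+u*x),230]).round(1).tolist() for x in(-15,0,15)]);cv2.imwrite(f"pics/{n}_end.png",c["frame"][:,:,::-1])
    p=proj(c,[*b,230]).astype(int);gg=cv2.cvtColor(c["frame"],cv2.COLOR_RGB2GRAY);print(p);print(gg[p[1]-9:p[1]+12,p[0]-9:p[0]+12])
E
```

```text
[442.20684264 332.56969832 319.01167733] [-3.14124151e+00 -7.44224504e-04 -3.00080899e+00] [ 0.32079777 -0.05183522 -0.44056515]
v edges [(24, 95, 132), (25, 98, 146), (26, 112, 154), (73, 131, 167), (78, 160, 118), (79, 151, 105), (80, 132, 97), (131, 99, 197), (132, 95, 209), (157, 208, 178), (159, 187, 216), (160, 178, 220), (171, 220, 173), (186, 175, 213), (189, 213, 234), (195, 236, 186), (196, 233, 170), (197, 212, 163), (203, 156, 175), (216, 162, 225), (217, 174, 230), (223, 236, 255), (241, 255, 117), (242, 255, 99), (243, 220, 99), (292, 85, 101), (294, 101, 91), (355, 112, 53), (356, 116, 42)]
H segs [[286.9, 242.3, 345.6, 242.3], [356.9, 132.1, 300.6, 131.9], [313.1, 294.4, 400.6, 294.4]]
[283.5, 140.6, 286.1, 240.6] 0.144
[346.2, 240.6, 348.7, 140.6] 0.138
[286.9, 242.2, 344.4, 242.5] 0.138
[299.0, 156.9, 299.3, 141.9] 0.108
[355.7, 216.9, 358.0, 133.1] 0.142
[356.9, 132.1, 300.6, 132.0] 0.14
[298.1, 131.9, 276.9, 131.9] 0.139
[275.8, 133.1, 277.4, 216.9] 0.132
[318.9, 158.5, 300.3, 163.0] 0.374
[334.3, 222.6, 319.3, 224.0] 0.243
[328.3, 185.3, 295.5, 191.0] 0.318
[293.
[... 3334 characters left out ...]
7 222 240 250 254 255 255 255 255 255 246 203 192 194 194 187
  152  97  84]
 [193 194 207 209 214 221 239 249 253 255 255 249 213 193 193 194 192 183
  145  91  83]
 [211 215 210 207 208 209 213 220 235 247 248 218 195 192 192 188 175 152
  118  86  81]
 [252 245 215 207 207 209 209 210 213 216 216 200 192 190 184 163 135 112
   97  88  80]
 [255 242 213 207 208 209 209 209 210 210 205 197 191 182 147 120 102  96
   94  92  87]
 [248 218 208 207 207 208 209 209 211 210 200 194 189 166 111  97  95  95
   95  94  92]
 [225 218 208 207 208 208 209 209 211 212 197 193 186 157 104  95  95  95
   95  95  92]
 [242 228 209 208 208 208 208 208 211 212 197 191 184 146 102  95  95  95
   95  95  93]]
```

Run:
```python
from h import *
w=cam("wrist");s=cam("scene")
g=cv2.cvtColor(w["frame"],cv2.COLOR_RGB2GRAY);a=g[192:222,300:332];m=(a<178).astype(np.uint8)
n,l,st,ce=cv2.connectedComponentsWithStats(m);i=1+np.argmax(st[1:,4]);print(st[i]);x,y,ww,h=st[i][:4];p=(300+x+(ww-1)/2,192+y+(h-1)/2)
print(p,tri(w,p,s,(382.2,111.5)))
# flange: front edge in the wrist view vs expectation, hub state in scene
q=onz(w,*p,230);print("wand xy",q)
for z,r in((116,26),(110,26)):
    for k in(-1,1):print(z,k,proj(w,[q[0]+k*r*.99,q[1]+k*r*.14,40+z]).round(1))
for k in (-1,1): print("flange side",k,proj(w,[q[0]-k*26*.14,q[1]+k*26*.99,156]).round(1))
print("row flange",[i for i in range(270,370) if abs(int(g[185,i+1])-int(g[185,i-1]))>20])
print("nose",proj(w,[q[0],q[1],40]).round(1))
```

```text
[ 17   5   9  21 121]
(np.float64(321.0), np.float64(207.0)) (array([436.92158686, 334.09303889, 232.56814823]), np.float64(2.7435233129439482))
wand xy [438.48906105 335.27489546 230.        ]
116 -1 [320.5 160. ]
116 1 [320.4 213.6]
110 -1 [320.5 159.2]
110 1 [320.3 211.9]
flange side -1 [293.1 187.3]
flange side 1 [347.7 187.3]
row flange [276, 277, 278, 284, 285, 286, 296, 297, 332, 333, 338, 347, 348, 356, 357, 358]
nose [319.9 169. ]
```

```bash
python3 -c "
from cell import env
print(env.job_done())"
```

```text
the job is handed in; nothing more can be done
None
```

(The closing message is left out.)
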